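Lay up a bent-ply glue-up on its former

TASK

Lay up the glue-up: lay the small bent ply piece squarely over the arched wooden former, nest the large bent ply piece squarely over the small one, both centred and fully down, then stand the steel weight upright in the middle of the large piece's flat top. Stand the glue jar upright on the plywood board midway between the two red bins. Set the weight and the jar down rather than dropping them, and leave the hammer, the screwdriver and the tin where they are.

Things in the scene. Friction and masses are not known exactly. Their poses are not given: they have to be found in the camera images.
- inner_crown (a point): SMALL bent ply piece (loose, pale wood, 60 g): arch of 7 mm ply on its two feet, 125 mm long (its x), 40 mm wide (its y), 34.5 mm high. Point: centre of its flat crown at mid-thickness, 31 mm above the feet; z up. Flat top 51 mm long; each flank bends down by 25, then 50 degrees. Pick it from above across its 40 mm width at the crown. Same either way round.
- outer_crown (a point): LARGE bent ply piece (loose, pale wood, 90 g): same kind of arch, 165 mm long (its x), 56 mm wide (its y), 49.6 mm high. Point: centre of its flat crown at mid-thickness, 46 mm above the feet; z up. Flat top 62 mm long. Nests over the small piece with 4 mm of play either way lengthwise. Pick it from above across its 56 mm width at the crown. Same either way round.
- weight_center (a point): Steel weight (loose, about 0.5 kg): a plain upright cylinder of 44 mm diameter and 40 mm height with a small knob (24 mm diameter) on top, 60 mm high in all. This point is on its axis half-way up, 30 mm above its underside (inside the cylinder); z up.
- jar_center (a point): Glue jar (loose, about 0.25 kg): white plastic jar with black lid, 56 mm diameter, 70 mm high. This point is on its axis half-way up, 35 mm above its underside; z up.
- former: Former (fixed): dark wooden arch block, 30 mm wide (its y; fingers can straddle it), on a plywood plinth 160 x 70 x 20 mm. Origin: centre of the plinth's underside, on the bench; x along the arch, z up. Flat top 40 mm long, 62 mm above the bench; small piece fits with 4 mm play lengthwise. Nested heights above bench: small crown point 65.5, large crown point 72.5, large top face 76 mm.
- bins: Two red plastic parts bins (fixed) on one plywood board, 100 (x) by 240 (y) mm, 8 mm thick. Each bin 90 x 60 mm, rim 53 mm above the bench, centred 85 mm to +y and -y of the board's centre: 110 mm of bare board between them, where the jar goes. Origin: centre of the board's underside, on the bench; z up.
- hammer: Hammer lying on the bench at the left (robot's view), handle along its x; leave alone.
- driver: Screwdriver lying on the bench at the right (robot's view), handle along its x; leave alone.
- tin: Low green-painted tin standing beyond the work, 70 mm diameter, 60 mm high, origin at the centre of its underside; leave alone.
Things that resemble listed ones, but are neither listed nor needed, are in the scene too. What is shaped like the part that bears jar_center but blue or purple is not meant.

How it is judged:
At the end, for the whole second after the job is handed in: Both ply pieces nested on the former: crowns within 10 mm lengthwise, 12 mm crosswise, 3 mm in height, 0.15 rad; weight upright on the large one, within 14 mm of its centre; jar upright on the board, within 15 mm of midway between the bins in x and y; all released, at rest (x of inner_crown in the frame of former between -0.01 and 0.01 m and y of inner_crown in the frame of former between -0.012 and 0.012 m and z of inner_crown in the frame of former between 0.0625 and 0.0685 m and angle between the x axis of each of inner_crown, outer_crown and the x axis of former, either way round below 0.15 rad and angle between each of inner_crown, outer_crown, weight_center, jar_center's own z axis and vertical below 0.1 rad and x of outer_crown in the frame of former between -0.01 and 0.01 m and y of outer_crown in the frame of former between -0.012 and 0.012 m and z of outer_crown in the frame of former between 0.0695 and 0.0755 m and horizontal distance between weight_center and outer_crown below 0.014 m and z of weight_center in the frame of former between 0.103 and 0.109 m and x of jar_center in the frame of bins between -0.015 and 0.015 m and y of jar_center in the frame of bins between -0.015 and 0.015 m and z of jar_center in the frame of bins between 0.04 and 0.046 m and linear speed of each of inner_ply, outer_ply, weight, jar below 0.02 m/s and angular speed of each of inner_ply, outer_ply, weight, jar below 0.2 rad/s); the robot touches nothing.
It fails at once if the hammer was pushed from its place by more than 20 mm (distance of hammer from where it was at the start of the episode above 0.02 m).
It fails at once if the screwdriver was pushed from its place by more than 20 mm (distance of driver from where it was at the start of the episode above 0.02 m).
It fails at once if the tin was pushed from its place by more than 20 mm (distance of tin from where it was at the start of the episode above 0.02 m).
It fails at once if the steel weight was dropped (falling freely faster than 0.6 m/s) (linear speed of weight above 0.6 m/s and contact force between the fingers and weight below 0.05 N).
It fails at once if the glue jar was dropped (falling freely faster than 0.6 m/s) (linear speed of jar above 0.6 m/s and contact force between the fingers and jar below 0.05 N).
It also fails if it takes over 112 s, if anything falls off the work surface, if the arm or the gripper's body presses on something with over 40 N, if the wrist force passes 120 N, or if a joint passes its speed limit or range.

ROBOT

A 6-joint arm with a two-finger parallel gripper is mounted at the origin on the work surface. World frame = base frame: x ahead of the robot, y to its left, z up, the work surface at z = 0. Lengths are in m, angles in rad, forces in N, time in s.
With the tool pointing down it reaches from about 0.35 to 0.925 m from the base axis. Payload 6.4 kg.
Tool frame: the origin (TCP) lies at the very end of the fingers, on their centre line; the grasp point (between the pads) lies 19 mm behind it (arm.hold_point_z is the z of the grasp point in the tool frame, in m); z points along the fingers, y is the line along which they close (so a half turn about z gives the same grasp; the last joint's range is limited). The gripper opens to 85 mm and grips with 20 to 120 N. Pads are 22 mm wide; open, the fingers measure 114 mm over their backs; the gripper's body (76 mm by 85 mm) begins 54 mm behind the grasp point. The pads swing forward as they close: fully open they stand 13 mm farther back than shut.
Start: joints at [1.003, 0.245, 1.558, -0, 1.339, -0.174], TCP at [0.249, 0.6, 0.193] pointing down, gripper open.
Joint ranges: [-3.13, 3.13], [-1.02, 2.26], [0.13, 2.54], [-0.95, 4.09], [0.21, 2.88], [-2.74, 2.74]. Speed limits (rad/s): [2.57, 2.57, 3.14, 3.14, 3.14, 3.14].

INTERFACE

Orientations are given as a unit quaternion [x, y, z, w].
In Python, from rig import arm gives the robot as it stands.
- The arm moves only by the tool play_rows, never from a script. Its argument "rows" is a list of rows, each an object of numbers: "dx", "dy", "dz": the shift along the world's x, y, z in mm; "spin": the turn about the world's z in degrees; "gripper": the gripper's target within -1 to 1 (shut at 1, half-way at 0, fully open at -1). In form: [{"dx": .., "dy": .., "dz": .., "spin": .., "gripper": ..}, ...]. A call has 1 to 12 rows; each row shifts and turns the commanded pose from where the row before left it; what a row does not reach is not made up. A row lasts 1/12 s, in which the tool goes at most 41.7 mm and 7.16 degrees, less where a joint would pass 70% of its speed; a pose out of reach is approached as far as the arm can. A call with a gripper value outside its range is refused whole. The fingers move at their own pace and stop on an object; "force" is the grip in N (left out, the last holds). Time passes only in rows, so rows that do not move let the fingers close. It gives the time, the measured TCP pose, the force, the opening and the grip force at its end, in the units of the state.
- arm.get_obs(): the state, without advancing time (a new reading comes with each control period).
- arm.snapshot(name): name is "side" or "top"; returns a dict with "color" (420x560x3 uint8, red, green, blue), "vertical_fov" (degrees; the focal length in pixels is half the picture's height over the tangent of half this angle, whatever the lens; pixels are square), "cx", "cy" (the principal point, pixels), "k1" (the pictures are not rectified: a ray, as slopes to the right and down, at radius r is drawn at 1 + k1 r^2 times it, then the intrinsics apply), "R" (3x3) and "t" (3): a world point X has camera coordinates R X + t. Camera axes: x right, y down, z forward; pixel columns grow to the right and rows downward; lengths in m; the calibration is good to about 2 mm. A picture is of the moment at which its call begins. There is no depth.
- arm.close_job(): hands the job in; it is judged then, once.
The state is a dict: "t": time; "qpos": joint angles; "joint_vel": joint speeds; "tau": joint torques, N m; "eef_pos": TCP position; "orientation": TCP orientation; "ft_force": force on the tool from outside, world axes, zero at the start; "moment": the same for the moment, N m; "width": finger opening in m; "finger_force": force on a finger pad.
Only numpy, scipy, OpenCV 4.12 (cv2) and the standard library are available. Lean on these libraries where they do the work, as an engineer would, in place of code of your own. Each camera call takes 0.05 s, during which the arm holds its last target. There are 200 camera calls.

## Working session

There is one attempt and no reset: what is moved stays moved. The work goes in short steps, Python scripts to look and compute and a tool call to move; the robot and the scene stay as the last step left them, time stands still between calls to the robot, and variables do not carry over. Pictures are saved under pics/ and viewed, at most 14 in all, crops included, and the job is handed in when it is done.

Besides the shell and the picture viewer there is one more tool, called by a JSON object that holds its "fn" and its "kwargs", one argument or row to a line. play_rows: Moves the arm, as the interface text tells. Its arguments: {"type":"object","properties":{"rows":{"type":"array"},"force":{"type":"number"}},"required":["rows"]}

```bash
mkdir -p pics; cat > h.py <<'E'
import numpy as np, cv2
from rig import arm
def snap(n,f=None):
    s=arm.snapshot(n)
    if f: cv2.imwrite('pics/'+f,s['color'][:,:,::-1])
    return s
def K(s):
    f=s['color'].shape[0]/2/np.tan(np.radians(s['vertical_fov'])/2)
    return np.array([[f,0,s['cx']],[0,f,s['cy']],[0,0,1.]])
def ray(s,px):
    p=cv2.undistortPoints(np.array(px,float).reshape(-1,1,2),K(s),np.array([s['k1'],0,0,0.])).reshape(-1,2)
    R=np.array(s['R']);t=np.array(s['t'])
    return -R.T@t, (R.T@np.c_[p,np.ones(len(p))].T).T
def at(s,px,z):
    c,d=ray(s,px); return c+d*((z-c[2])/d[:,2])[:,None]
def proj(s,X):
    R=np.array(s['R']); r=cv2.Rodrigues(R)[0]
    return cv2.projectPoints(np.array(X,float).reshape(-1,3),r,np.array(s['t'],float),K(s),np.array([s['k1'],0,0,0.]))[0].reshape(-1,2)
def crop(s,x0,y0,w,h,k,f):
    cv2.imwrite('pics/'+f,cv2.resize(s['color'][y0:y0+h,x0:x0+w,::-1],None,fx=k,fy=k,interpolation=cv2.INTER_CUBIC))
E
python3 - <<'E'
from h import *
for n in('top','side'):
    s=snap(n,n+'0.png'); print(n,{k:v for k,v in s.items() if k!='color'})
    np.save(n+'0.npy',s,allow_pickle=True)
print(arm.get_obs())
E
```

```text
top {'vertical_fov': 50.682459986514296, 'cx': 268.29342451217764, 'cy': 211.37012264772304, 'k1': -0.05711025090194995, 'R': array([[ 9.00584180e-03, -9.99959296e-01, -5.48212274e-04],
       [-9.91733960e-01, -8.86158606e-03, -1.28004784e-01],
       [ 1.27994715e-01,  1.69647156e-03, -9.91773399e-01]]), 't': array([-0.02088594,  0.58525482,  1.23181448])}
side {'vertical_fov': 45.24223141987581, 'cx': 276.0859801560347, 'cy': 215.5182191018999, 'k1': -0.08365444050769098, 'R': array([[-0.97404869, -0.22626929,  0.00559997],
       [-0.13292763,  0.55185413, -0.82327836],
       [ 0.18319225, -0.8026576 , -0.56761023]]), 't': array([0.57326328, 0.12110305, 1.45986622])}
{'t': 0.1, 'qpos': array([ 1.00288212e+00,  2.45759952e-01,  1.55890598e+00,  2.34722003e-05,
        1.33869471e+00, -1.74149200e-01]), 'joint_vel': array([ 0.00167588, -0.00196016, -0.00309705,  0.00046089, -0.0016199 ,
       -0.00068978]), 'tau': array([-1.50172076e-03, -4.30669749e+01, -3.27129149e+01, -2.46959080e-04,
        2.85728056e-03,  2.75350601e-05]), 'eef_pos': array([0.24908981, 0.5997595 , 0.19177307]), 'orientation': array([ 1.95615599e-01,  9.80680252e-01, -8.19698783e-04, -3.31157024e-04]), 'ft_force': array([ 0.10701327, -0.15339817,  0.35113525]), 'moment': array([ 0.04540655,  0.01309286, -0.02215902]), 'finger_force': 0.0, 'width': 0.08572000009664747}
```

View pics/top0.png

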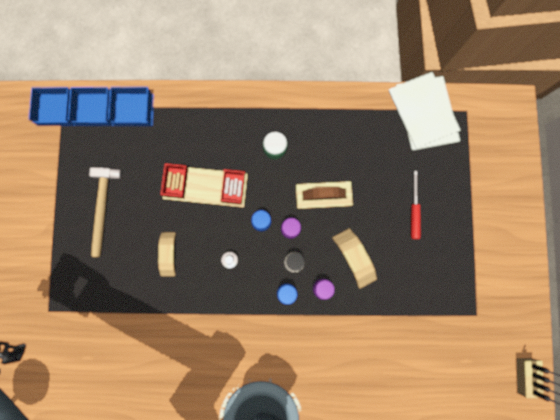

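View pics/side0.png

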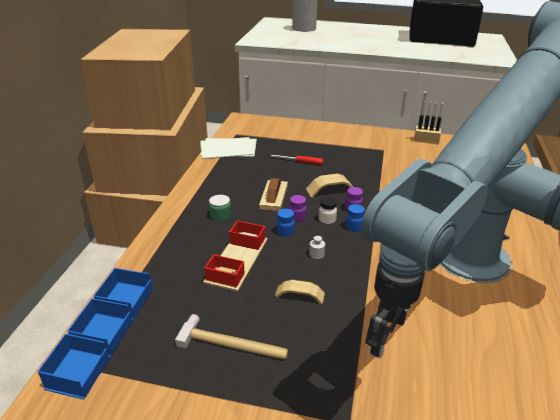

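Top view: candidates for the jar are the white one with black lid (294,262), blue (261,220) and (288,294), and purple (291,227) and (324,290). By the description it is the one at (294,262). Weight at (229,260). The ply pieces are the smaller at (167,254) and the larger at (355,258). The former is at (324,194), bins at (204,186), tin at (275,143). Next I check the choice in close crops.

```bash
python3 - <<'E'
from h import *
a=np.load('top0.npy',allow_pickle=True).item(); crop(a,145,150,130,150,4,'c1.png'); crop(a,255,165,135,140,4,'c2.png')
b=np.load('side0.npy',allow_pickle=True).item(); crop(b,195,165,180,145,4,'c3.png')
E
```

```text
(no output)
```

View pics/c1.png

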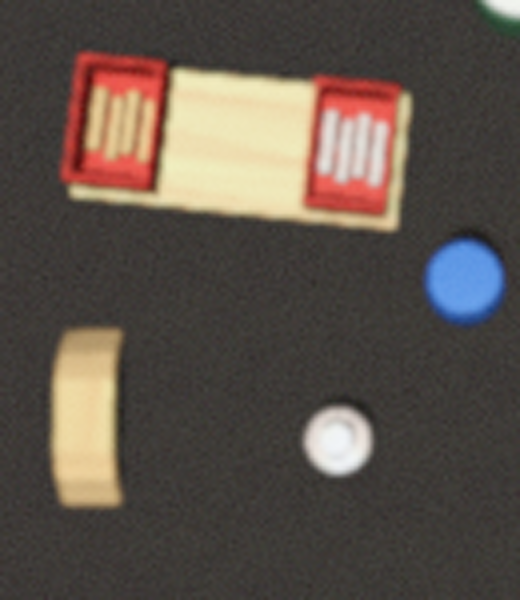

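View pics/c2.png

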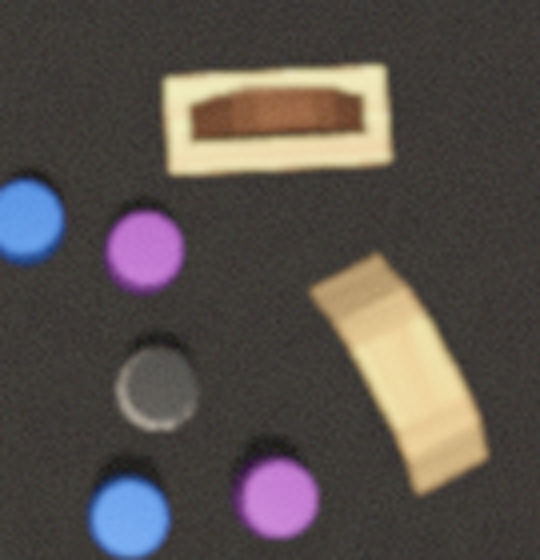

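View pics/c3.png

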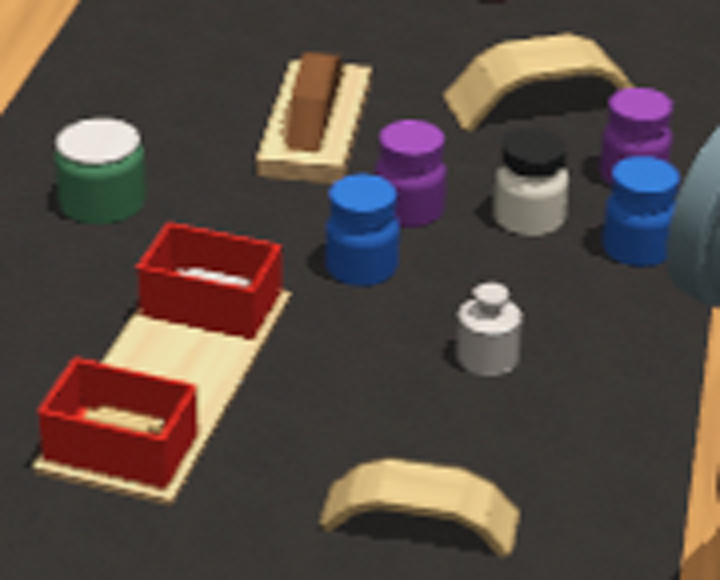

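The white jar with the black lid is confirmed at c2 (157,388); blue and purple ones are excluded. In c1 the weight's knob is at (337,437). Now poses.

```bash
cat > m.py <<'E'
from h import *
from scipy.optimize import least_squares
a=np.load('top0.npy',allow_pickle=True).item();b=np.load('side0.npy',allow_pickle=True).item()
def u(P,o): return (np.array(P,float)+.5)/4-.5+np.array(o)
c1=lambda P:u(P,(145,150)); c2=lambda P:u(P,(255,165)); c3=lambda P:u(P,(195,165))
def fit(obs,g):
    def W(p,M):
        M=np.array(M,float);c,s=np.cos(p[2]),np.sin(p[2]);return np.c_[p[0]+c*M[:,0]-s*M[:,1],p[1]+s*M[:,0]+c*M[:,1],M[:,2]]
    f=lambda p:np.concatenate([(proj(S,W(p,M))-q).ravel() for S,q,M in obs])
    r=least_squares(f,g,loss='soft_l1'); return r.x.round(4),np.degrees(r.x[2]).round(1),f(r.x).reshape(-1,2).round(1).tolist()
E
python3 - <<'E'
from m import *
print('cam',ray(a,[[268,211]])[0],ray(b,[[268,211]])[0])
print('weight',at(a,c1([[337,437]]),.06),at(b,c3([[491,293]]),.06))
print('jar',at(a,c2([[160,387]]),.07),at(b,c3([[534,146]]),.07))
# bins: rim corners
B=lambda y0:[[.045,y0+.03,.053],[.045,y0-.03,.053],[-.045,y0-.03,.053],[-.045,y0+.03,.053]]
print('bins',fit([(a,c1([[78,55],[168,60],[155,190],[63,183]]),B(.085)),(a,c1([[315,77],[402,82],[390,213],[305,208]]),B(-.085)),
 (a,c1([[411,95],[398,230]]),[[.05,-.12,.008],[-.05,-.12,.008]]),
 (b,c3([[283,260],[250,333]]),[[-.045,-.055,.053],[-.045,-.055,.008]][:1]) if 0 else (b,c3([[290,293],[168,500]]),[[-.05,-.12,.008],[-.05,.12,.008]])],[.6,.15,0]))
# former: plinth x along arch (~ -y world)
print('former',fit([(a,c2([[163,77],[386,65]]),[[-.08,.035,.02],[.08,.035,.02]]),(a,c2([[170,175],[393,160]]),[[-.08,-.035,.0],[.08,-.035,.0]]),
 (b,c3([[258,162],[342,170],[371,68]]),[[-.08,.035,.02],[-.08,-.035,.02],[.08,-.035,.02]])],[.6,-.1,-1.5]))
def ply(L,w):
    z=.0045;return [[-L,w,z],[-L,-w,z],[L,-w,z],[L,w,z]]
print('small',fit([(a,c1([[122,329],[65,331],[62,505],[122,505]]),ply(.0625,.02))],[.45,.2,0]))
P=ply(.0825,.028)
print('large',fit([(a,c2([[310,290],[378,253],[489,459],[418,495]]),[P[2],P[3],P[0],P[1]] if 0 else [P[3],P[2],P[1],P[0]])],[.45,-.2,.5]))
print(at(a,c1([[52,420],[113,420]]),.0345), at(a,c1([[93,330],[93,505]]),.0045))
E
```

```text
cam [ 0.42293943 -0.01778854  1.2965848 ] [0.30704811 1.23465338 0.92512627]
weight [[0.44855887 0.09257467 0.06      ]] [[0.44667141 0.09293512 0.06      ]]
jar [[ 0.44316237 -0.0893877   0.07      ]] [[ 0.44285719 -0.08985019  0.07      ]]
bins (array([ 0.6637,  0.1713, -0.0912]), np.float64(-5.2), [[1.3, 0.4], [-0.6, 1.1], [-1.3, -0.6], [0.9, -0.9], [0.6, 0.6], [-0.3, 1.3], [-0.7, -0.5], [-0.5, -1.3], [0.1, -0.1], [-0.3, -0.6], [0.1, -0.7], [0.9, -0.7]])
former (array([ 0.6397, -0.1784, -1.4987]), np.float64(-85.9), [[0.7, 0.2], [-0.7, -0.1], [0.2, 0.3], [-1.7, 0.7], [-0.3, -1.0], [-0.1, -1.1], [-0.6, -0.4]])
small (array([0.4622, 0.276 , 3.1684]), np.float64(181.5), [[-0.3, 0.5], [0.3, 0.2], [0.6, -0.3], [-0.6, -0.4]])
large (array([ 0.4551, -0.2666,  0.4834]), np.float64(27.7), [[0.3, 0.1], [0.1, 0.6], [-0.6, -0.4], [0.2, -0.3]])
[[0.45888101 0.29821435 0.0345    ]
 [0.45938736 0.25455958 0.0345    ]] [[0.52575586 0.27805036 0.0045    ]
 [0.39874037 0.27353229 0.0045    ]]
```

{"fn": "play_rows", "kwargs": {
  "rows": [
    {"dx": 17.7, "dy": -27, "dz": -2, "spin": 2, "gripper": -1},
    {"dx": 17.7, "dy": -27, "dz": -2, "spin": 2, "gripper": -1},
    {"dx": 17.7, "dy": -27, "dz": -2, "spin": 2, "gripper": -1},
    {"dx": 17.7, "dy": -27, "dz": -2, "spin": 2, "gripper": -1},
    {"dx": 17.7, "dy": -27, "dz": -2, "spin": 2, "gripper": -1},
    {"dx": 17.7, "dy": -27, "dz": -2, "spin": 2, "gripper": -1},
    {"dx": 17.7, "dy": -27, "dz": -2, "spin": 2, "gripper": -1},
    {"dx": 17.7, "dy": -27, "dz": -2, "spin": 2, "gripper": -1},
    {"dx": 17.7, "dy": -27, "dz": -10, "spin": 2, "gripper": -1},
    {"dx": 17.7, "dy": -27, "dz": -10, "spin": 2, "gripper": -1},
    {"dx": 17.7, "dy": -27, "dz": -10, "spin": 2, "gripper": -1},
    {"dx": 18, "dy": -27, "dz": -10, "spin": 2, "gripper": -1}
  ],
  "force": 40
}}

```text
t: 1.1
eef_pos: [0.4624, 0.2748, 0.1361]
orientation: [-0.013, 1.0, -0.0, -0.0]
ft_force: [0.3, 0.5, 0.1]
width: 0.0852
finger_force: 0.0
```

{"fn": "play_rows", "kwargs": {
  "rows": [
    {"dx": 0, "dy": 1, "dz": -21},
    {"dz": -21},
    {"dz": -21},
    {"dz": -21},
    {"dz": -21},
    {"dz": -15},
    {"dz": -6},
    {"gripper": 1},
    {"gripper": 1},
    {"gripper": 1},
    {"gripper": 1},
    {"gripper": 1}
  ],
  "force": 40
}}

```text
invalid input
```

```bash
python3 - <<'E'
from h import *
s=snap('side'); crop(s,220,210,170,130,4,'g1.png')
o=arm.get_obs();print(o['eef_pos'],o['width'],o['finger_force'],o['ft_force'])
E
```

```text
[0.46410586 0.27037041 0.13392943] 0.08555604141916763 0.0 [ 1.42136816 -3.81071549 -1.33122506]
```

View pics/g1.png

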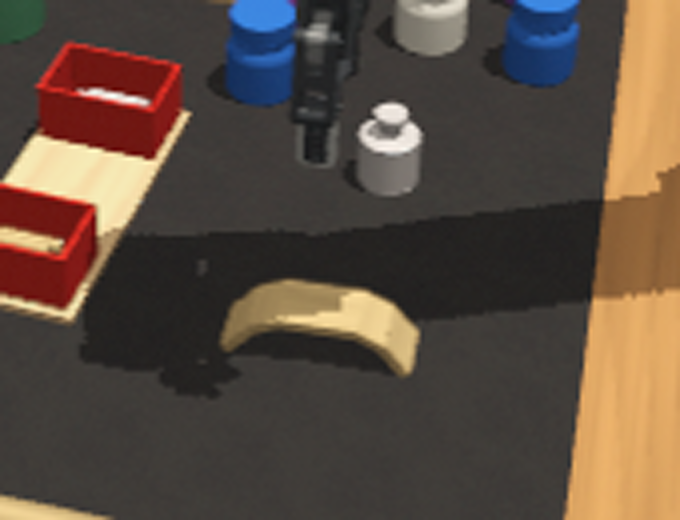

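The refused call moved nothing; the picture shows the gripper above the still untouched small piece. Every key is needed in each row.

{"fn": "play_rows", "kwargs": {
  "rows": [
    {"dx": 0, "dy": 0, "dz": -21, "spin": 0, "gripper": -1},
    {"dx": 0, "dy": 0, "dz": -21, "spin": 0, "gripper": -1},
    {"dx": 0, "dy": 0, "dz": -21, "spin": 0, "gripper": -1},
    {"dx": 0, "dy": 0, "dz": -21, "spin": 0, "gripper": -1},
    {"dx": 0, "dy": 0, "dz": -21, "spin": 0, "gripper": -1},
    {"dx": 0, "dy": 0, "dz": -15, "spin": 0, "gripper": -1},
    {"dx": 0, "dy": 0, "dz": -6, "spin": 0, "gripper": -1},
    {"dx": 0, "dy": 0, "dz": 0, "spin": 0, "gripper": -1},
    {"dx": 0, "dy": 0, "dz": 0, "spin": 0, "gripper": 1},
    {"dx": 0, "dy": 0, "dz": 0, "spin": 0, "gripper": 1},
    {"dx": 0, "dy": 0, "dz": 0, "spin": 0, "gripper": 1},
    {"dx": 0, "dy": 0, "dz": 0, "spin": 0, "gripper": 1}
  ],
  "force": 40
}}

```text
t: 2.15
eef_pos: [0.4629, 0.2766, 0.0119]
orientation: [-0.013, 1.0, 0.0, 0.001]
ft_force: [0.5, 0.2, 0.8]
width: 0.0384
finger_force: 0.0
```

{"fn": "play_rows", "kwargs": {
  "rows": [
    {"dx": 0, "dy": 0, "dz": 0, "spin": 0, "gripper": 1},
    {"dx": 0, "dy": 0, "dz": 0, "spin": 0, "gripper": 1},
    {"dx": 0, "dy": 0, "dz": 0, "spin": 0, "gripper": 1},
    {"dx": 0, "dy": 0, "dz": 0, "spin": 0, "gripper": 1},
    {"dx": 0, "dy": 0, "dz": 0, "spin": 0, "gripper": 1},
    {"dx": 0, "dy": 0, "dz": 0, "spin": 0, "gripper": 1}
  ],
  "force": 40
}}

```text
t: 2.65
eef_pos: [0.4621, 0.2762, 0.0108]
orientation: [-0.013, 1.0, -0.0, -0.0]
ft_force: [0.7, 0.4, -1.0]
width: -0.0002
finger_force: 0.0
```

```bash
python3 - <<'E'
from h import *
s=snap('side'); a=snap('top')
f=lambda s,x,y:cv2.resize(s['color'][y:y+100,x:x+100,::-1],None,fx=4,fy=4,interpolation=cv2.INTER_CUBIC)
cv2.imwrite('pics/g2.png',np.hstack([f(s,250,240),f(a,120,205)]))
E
```

```text
(no output)
```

View pics/g2.png

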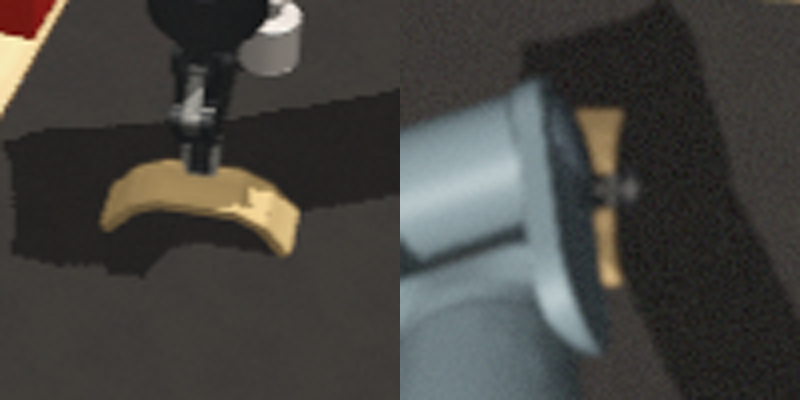

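```bash
python3 - <<'E'
from h import *
from m import c1
s=snap('side'); a=snap('top');p=arm.get_obs()['eef_pos'];p0=[.462,.276,.0345]
for X in (p,p+[0,0,.02],p+[0,0,.05],p0,[.462,.296,.0345],[.462,.256,.0345]):
    print(np.r_[(proj(s,X)[0]-[250,240])*4, (proj(a,X)[0]-[120,205])*4+[400,0]].round())
g=np.hstack([cv2.resize(s['color'][255:315,265:335,::-1],None,fx=6,fy=6,interpolation=cv2.INTER_CUBIC),cv2.resize(a['color'][225:285,145:205,::-1],None,fx=6,fy=6,interpolation=cv2.INTER_CUBIC)])
cv2.imwrite('pics/g3.png',cv2.convertScaleAbs(g,alpha=2,beta=20))
E
```

```text
[197. 213. 589. 195.]
[198. 190. 583. 195.]
[200. 155. 573. 193.]
[199. 186. 582. 194.]
[193. 206. 554. 194.]
[204. 165. 610. 195.]
```

View pics/g3.png

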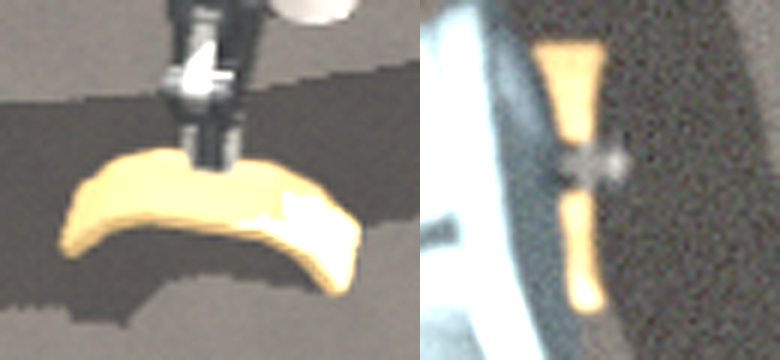

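```bash
python3 - <<'E'
from h import *
s=snap('side')
# g1 picture: near finger (+y) tip seen at ~ (299.5,250), far finger behind
for X in ([.464,.270,.134],[.464,.27+.0428,.147],[.464,.27-.0428,.147],[.464,.27+.0428,.134],[.464,.27+.057,.147]): print(proj(s,X)[0].round(1))
# initial side image: tip about (377,350), TCP .249,.600,.192
for d in (-.05,0,.05): print(proj(s,[.249+.38*d,.6+.92*d,.192+.013])[0].round(1))
o=arm.get_obs();print({k:np.round(v,3) for k,v in o.items()})
E
```

```text
[300.6 255. ]
[297.4 261.7]
[303.9 240.6]
[297.3 265.8]
[296.3 265.4]
[395.4 336.2]
[383.9 353.1]
[371.4 371.3]
{'t': np.float64(2.9), 'qpos': array([ 0.328,  0.233,  1.944, -0.   ,  0.965, -1.268]), 'joint_vel': array([ 0.002,  0.   ,  0.   , -0.001, -0.002,  0.002]), 'tau': array([ 0.0000e+00, -3.5851e+01, -2.6053e+01, -0.0000e+00,  1.0000e-03,
        0.0000e+00]), 'eef_pos': array([0.462, 0.276, 0.011]), 'orientation': array([-0.013,  1.   , -0.   , -0.   ]), 'ft_force': array([-0.698, -0.569,  0.317]), 'moment': array([-0.015,  0.002, -0.027]), 'finger_force': np.float64(0.0), 'width': np.float64(-0.0)}
```

The gripper closed on nothing; the piece hasn't moved, and in the side view the fingertips appear well above where the state puts the TCP. I'll probe the bare mat with closed fingers to check the tool height.

{"fn": "play_rows", "kwargs": {
  "rows": [
    {"dx": 0, "dy": 0, "dz": 25, "spin": 0, "gripper": 1},
    {"dx": 0, "dy": 0, "dz": 25, "spin": 0, "gripper": 1},
    {"dx": 0, "dy": -30, "dz": 0, "spin": 0, "gripper": 1},
    {"dx": 0, "dy": -30, "dz": 0, "spin": 0, "gripper": 1},
    {"dx": 0, "dy": -30, "dz": 0, "spin": 0, "gripper": 1},
    {"dx": 0, "dy": 0, "dz": -25, "spin": 0, "gripper": 1},
    {"dx": 0, "dy": 0, "dz": -20, "spin": 0, "gripper": 1},
    {"dx": 0, "dy": 0, "dz": 0, "spin": 0, "gripper": 1},
    {"dx": 0, "dy": 0, "dz": 0, "spin": 0, "gripper": 1}
  ]
}}

```text
t: 3.65
eef_pos: [0.4611, 0.1861, 0.0151]
orientation: [-0.012, 1.0, -0.0, -0.001]
ft_force: [0.1, -0.2, 0.1]
width: -0.0004
finger_force: 0.0
```

```bash
python3 - <<'E'
from h import *
s=snap('side'); a=snap('top');p=arm.get_obs()['eef_pos'];print(p)
for z in (0,.02,.04):
    X=p+[0,0,z]; print((proj(s,X)[0]-[280,230])*6, (proj(a,X)[0]-[165,225])*6+[390,0])
g=np.hstack([cv2.resize(s['color'][230:300,280:345,::-1],None,fx=6,fy=6,interpolation=cv2.INTER_CUBIC),cv2.resize(a['color'][225:295,165:230,::-1],None,fx=6,fy=6,interpolation=cv2.INTER_CUBIC)])
cv2.imwrite('pics/g4.png',cv2.convertScaleAbs(g,alpha=2,beta=20))
E
```

```text
[0.46296469 0.1866363  0.01686226]
[151.30835615 237.2331231 ] [586.14105508 173.00065152]
[153.0311846  203.77191791] [579.43914495 171.60030293]
[154.77957841 169.73509698] [572.52287953 170.15488894]
```

View pics/g4.png

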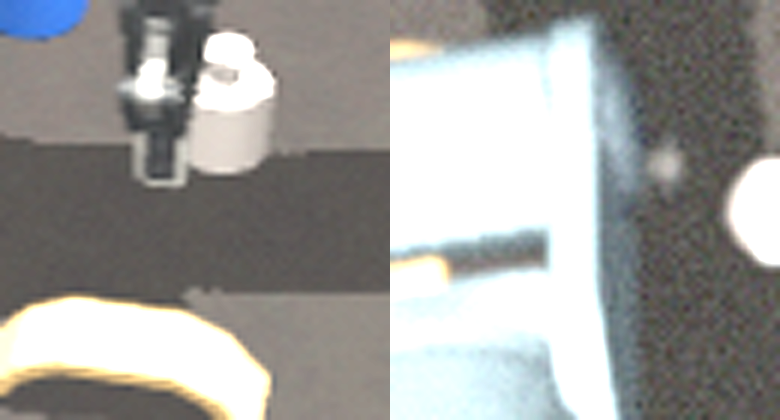

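The tip shows at row 186 where the TCP should be at row 237, i.e. about 30 mm higher. I'll probe downward in small steps.

{"fn": "play_rows", "kwargs": {
  "rows": [
    {"dx": 0, "dy": 0, "dz": -5, "spin": 0, "gripper": 1},
    {"dx": 0, "dy": 0, "dz": -5, "spin": 0, "gripper": 1},
    {"dx": 0, "dy": 0, "dz": -5, "spin": 0, "gripper": 1},
    {"dx": 0, "dy": 0, "dz": 0, "spin": 0, "gripper": 1},
    {"dx": 0, "dy": 0, "dz": 0, "spin": 0, "gripper": 1}
  ]
}}

```text
t: 4.17
eef_pos: [0.4617, 0.1863, 0.0004]
orientation: [-0.013, 1.0, -0.0, -0.0]
ft_force: [0.6, -0.3, 0.3]
width: -0.0002
finger_force: 0.0
```

{"fn": "play_rows", "kwargs": {
  "rows": [
    {"dx": 0, "dy": 0, "dz": -3, "spin": 0, "gripper": 1},
    {"dx": 0, "dy": 0, "dz": 0, "spin": 0, "gripper": 1},
    {"dx": 0, "dy": 0, "dz": 0, "spin": 0, "gripper": 1}
  ]
}}

```text
t: 4.42
eef_pos: [0.462, 0.1863, -0.0023]
orientation: [-0.013, 1.0, -0.0, -0.0]
ft_force: [-0.5, 0.6, 0.2]
width: -0.0003
finger_force: 0.0
```

TCP reads −2.3 mm with no contact, so the readout is too low. I'll keep probing.

{"fn": "play_rows", "kwargs": {
  "rows": [
    {"dx": 0, "dy": 0, "dz": -4, "spin": 0, "gripper": 1},
    {"dx": 0, "dy": 0, "dz": -4, "spin": 0, "gripper": 1},
    {"dx": 0, "dy": 0, "dz": -4, "spin": 0, "gripper": 1},
    {"dx": 0, "dy": 0, "dz": 0, "spin": 0, "gripper": 1},
    {"dx": 0, "dy": 0, "dz": 0, "spin": 0, "gripper": 1}
  ]
}}

```text
t: 4.83
eef_pos: [0.4617, 0.1862, -0.0147]
orientation: [-0.013, 1.0, -0.0, -0.001]
ft_force: [0.1, -0.1, 0.9]
width: -0.0001
finger_force: 0.0
```

{"fn": "play_rows", "kwargs": {
  "rows": [
    {"dx": 0, "dy": 0, "dz": -4, "spin": 0, "gripper": 1},
    {"dx": 0, "dy": 0, "dz": 0, "spin": 0, "gripper": 1},
    {"dx": 0, "dy": 0, "dz": 0, "spin": 0, "gripper": 1}
  ]
}}

```text
t: 5.08
eef_pos: [0.4619, 0.1862, -0.0184]
orientation: [-0.013, 1.0, -0.0, -0.0]
ft_force: [-0.6, 0.5, -0.3]
width: 0.0001
finger_force: 0.0
```

{"fn": "play_rows", "kwargs": {
  "rows": [
    {"dx": 0, "dy": 0, "dz": -3, "spin": 0, "gripper": 1},
    {"dx": 0, "dy": 0, "dz": 0, "spin": 0, "gripper": 1},
    {"dx": 0, "dy": 0, "dz": 0, "spin": 0, "gripper": 1}
  ]
}}

```text
t: 5.33
eef_pos: [0.462, 0.1862, -0.0214]
orientation: [-0.013, 1.0, -0.0, -0.0]
ft_force: [-0.3, -1.0, -0.7]
width: -0.0002
finger_force: 0.0
```

{"fn": "play_rows", "kwargs": {
  "rows": [
    {"dx": 0, "dy": 0, "dz": -2, "spin": 0, "gripper": 1},
    {"dx": 0, "dy": 0, "dz": 0, "spin": 0, "gripper": 1},
    {"dx": 0, "dy": 0, "dz": -2, "spin": 0, "gripper": 1},
    {"dx": 0, "dy": 0, "dz": 0, "spin": 0, "gripper": 1}
  ]
}}

```text
t: 5.67
eef_pos: [0.4619, 0.1862, -0.0255]
orientation: [-0.013, 1.0, -0.0, -0.0]
ft_force: [-0.2, -0.5, -0.5]
width: -0.0001
finger_force: 0.0
```

{"fn": "play_rows", "kwargs": {
  "rows": [
    {"dx": 0, "dy": 0, "dz": -2, "spin": 0, "gripper": 1},
    {"dx": 0, "dy": 0, "dz": 0, "spin": 0, "gripper": 1},
    {"dx": 0, "dy": 0, "dz": 0, "spin": 0, "gripper": 1}
  ]
}}

```text
t: 5.92
eef_pos: [0.462, 0.1862, -0.0273]
orientation: [-0.013, 1.0, -0.0, -0.0]
ft_force: [-0.2, -0.5, 1.1]
width: 0.0001
finger_force: 0.0
```

{"fn": "play_rows", "kwargs": {
  "rows": [
    {"dx": 0, "dy": 0, "dz": -2, "spin": 0, "gripper": 1},
    {"dx": 0, "dy": 0, "dz": 0, "spin": 0, "gripper": 1},
    {"dx": 0, "dy": 0, "dz": 0, "spin": 0, "gripper": 1}
  ]
}}

```text
t: 6.17
eef_pos: [0.462, 0.1862, -0.0293]
orientation: [-0.013, 1.0, -0.0, -0.0]
ft_force: [-0.9, -1.1, 0.4]
width: 0.0004
finger_force: 0.0
```

{"fn": "play_rows", "kwargs": {
  "rows": [
    {"dx": 0, "dy": 0, "dz": -2, "spin": 0, "gripper": 1},
    {"dx": 0, "dy": 0, "dz": 0, "spin": 0, "gripper": 1},
    {"dx": 0, "dy": 0, "dz": 0, "spin": 0, "gripper": 1}
  ]
}}

```text
t: 6.42
eef_pos: [0.462, 0.1862, -0.0313]
orientation: [-0.013, 1.0, -0.0, -0.0]
ft_force: [-0.6, -0.1, -0.1]
width: -0.0004
finger_force: 0.0
```

{"fn": "play_rows", "kwargs": {
  "rows": [
    {"dx": 0, "dy": 0, "dz": -2, "spin": 0, "gripper": 1},
    {"dx": 0, "dy": 0, "dz": 0, "spin": 0, "gripper": 1},
    {"dx": 0, "dy": 0, "dz": 0, "spin": 0, "gripper": 1}
  ]
}}

```text
t: 6.67
eef_pos: [0.462, 0.1862, -0.0334]
orientation: [-0.013, 1.0, -0.0, -0.0]
ft_force: [-0.1, -0.2, 0.1]
width: -0.0
finger_force: 0.0
```

```bash
python3 - <<'E'
from h import *
s=snap('side'); p=arm.get_obs()['eef_pos'];print(p)
for z in (0,.02,.03,.04): print(z,(proj(s,p+[0,0,z])[0]-[280,230])*8)
cv2.imwrite('pics/g5.png',cv2.convertScaleAbs(cv2.resize(s['color'][230:290,280:345,::-1],None,fx=8,fy=8,interpolation=cv2.INTER_CUBIC),alpha=2.5,beta=20))
E
```

```text
[ 0.4620314   0.18625191 -0.03327793]
0 [198.94345832 424.58959369]
0.02 [201.18083    381.82846144]
0.03 [202.31183038 360.17644708]
0.04 [203.45113821 338.34082315]
```

View pics/g5.png

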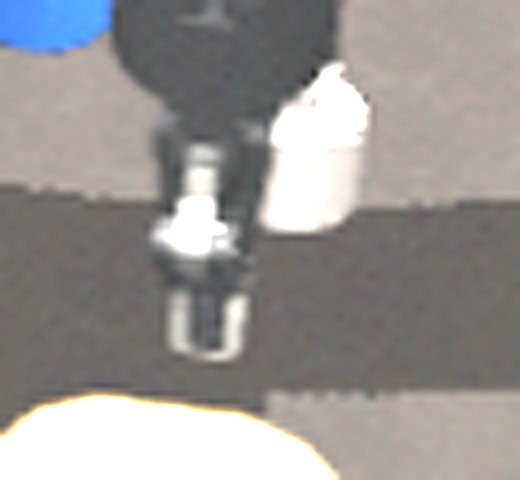

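Tip now at about (205,360): 30–37 mm above the readout, so contact should be close.

{"fn": "play_rows", "kwargs": {
  "rows": [
    {"dx": 0, "dy": 0, "dz": -2, "spin": 0, "gripper": 1},
    {"dx": 0, "dy": 0, "dz": 0, "spin": 0, "gripper": 1},
    {"dx": 0, "dy": 0, "dz": 0, "spin": 0, "gripper": 1}
  ]
}}

```text
t: 6.97
eef_pos: [0.4619, 0.1862, -0.0354]
orientation: [-0.013, 1.0, -0.0, -0.0]
ft_force: [0.5, -0.2, 0.7]
width: -0.0002
finger_force: 0.0
```

{"fn": "play_rows", "kwargs": {
  "rows": [
    {"dx": 0, "dy": 0, "dz": -2, "spin": 0, "gripper": 1},
    {"dx": 0, "dy": 0, "dz": 0, "spin": 0, "gripper": 1},
    {"dx": 0, "dy": 0, "dz": 0, "spin": 0, "gripper": 1}
  ]
}}

```text
t: 7.22
eef_pos: [0.462, 0.1862, -0.0374]
orientation: [-0.013, 1.0, -0.0, -0.0]
ft_force: [-0.6, 0.5, -0.6]
width: -0.0001
finger_force: 0.0
```

{"fn": "play_rows", "kwargs": {
  "rows": [
    {"dx": 0, "dy": 0, "dz": -1, "spin": 0, "gripper": 1},
    {"dx": 0, "dy": 0, "dz": 0, "spin": 0, "gripper": 1},
    {"dx": 0, "dy": 0, "dz": 0, "spin": 0, "gripper": 1}
  ]
}}

```text
t: 7.47
eef_pos: [0.4621, 0.1862, -0.0383]
orientation: [-0.013, 1.0, -0.0, -0.0]
ft_force: [-0.4, -0.3, -0.1]
width: -0.0001
finger_force: 0.0
```

{"fn": "play_rows", "kwargs": {
  "rows": [
    {"dx": 0, "dy": 0, "dz": -1, "spin": 0, "gripper": 1},
    {"dx": 0, "dy": 0, "dz": 0, "spin": 0, "gripper": 1},
    {"dx": 0, "dy": 0, "dz": 0, "spin": 0, "gripper": 1}
  ]
}}

```text
t: 7.72
eef_pos: [0.4622, 0.1863, -0.0385]
orientation: [-0.013, 1.0, -0.0, -0.0]
ft_force: [-3.5, -0.7, 8.0]
width: 0.0002
finger_force: 3.8
```

{"fn": "play_rows", "kwargs": {
  "rows": [
    {"dx": 0, "dy": 0, "dz": -1, "spin": 0, "gripper": 1},
    {"dx": 0, "dy": 0, "dz": 0, "spin": 0, "gripper": 1},
    {"dx": 0, "dy": 0, "dz": 0, "spin": 0, "gripper": 1}
  ]
}}

```text
t: 7.97
eef_pos: [0.4622, 0.1863, -0.0385]
orientation: [-0.013, 1.0, -0.0, -0.001]
ft_force: [-6.6, -1.0, 18.4]
width: -0.0003
finger_force: 8.8
```

{"fn": "play_rows", "kwargs": {
  "rows": [
    {"dx": 0, "dy": 0, "dz": -1, "spin": 0, "gripper": 1},
    {"dx": 0, "dy": 0, "dz": 0, "spin": 0, "gripper": 1},
    {"dx": 0, "dy": 0, "dz": 0, "spin": 0, "gripper": 1}
  ]
}}

```text
t: 8.22
eef_pos: [0.4622, 0.1863, -0.0386]
orientation: [-0.013, 1.0, -0.0, -0.001]
ft_force: [-11.9, -2.8, 28.0]
width: 0.0002
finger_force: 13.8
```

{"fn": "play_rows", "kwargs": {
  "rows": [
    {"dx": 0, "dy": 0, "dz": -1, "spin": 0, "gripper": 1},
    {"dx": 0, "dy": 0, "dz": 0, "spin": 0, "gripper": 1},
    {"dx": 0, "dy": 0, "dz": 0, "spin": 0, "gripper": 1}
  ]
}}

```text
t: 8.47
eef_pos: [0.4622, 0.1863, -0.0386]
orientation: [-0.013, 1.0, -0.001, -0.002]
ft_force: [-16.6, -4.0, 36.3]
width: -0.0001
finger_force: 18.8
```

Contact at a readout of z = −38.5 mm: the fingertips really end 38.5 mm above the reported TCP. I'll correct for that and go back to the small piece.

{"fn": "play_rows", "kwargs": {
  "rows": [
    {"dx": 0, "dy": 0, "dz": 25, "spin": 0, "gripper": 1},
    {"dx": 0, "dy": 0, "dz": 25, "spin": 0, "gripper": -1},
    {"dx": 0, "dy": 0, "dz": 25, "spin": 0, "gripper": -1},
    {"dx": 0, "dy": 30, "dz": 0, "spin": 0, "gripper": -1},
    {"dx": 0, "dy": 30, "dz": 0, "spin": 0, "gripper": -1},
    {"dx": 0, "dy": 30, "dz": 0, "spin": 0, "gripper": -1},
    {"dx": 0, "dy": 0, "dz": 0, "spin": 0, "gripper": -1},
    {"dx": 0, "dy": 0, "dz": 0, "spin": 0, "gripper": -1},
    {"dx": 0, "dy": 0, "dz": 0, "spin": 0, "gripper": -1}
  ]
}}

```text
t: 9.22
eef_pos: [0.4618, 0.2759, 0.0325]
orientation: [-0.013, 1.0, -0.0, -0.0]
ft_force: [-0.3, -1.0, 0.1]
width: 0.0854
finger_force: 0.0
```

```bash
python3 -c "
from rig import arm
print(arm.hold_point_z, arm.get_obs()['eef_pos'], arm.get_obs()['width'])"
```

```text
-0.0187 [0.46179324 0.27589622 0.03248901] 0.08537135346832862
```

{"fn": "play_rows", "kwargs": {
  "rows": [
    {"dx": 0, "dy": 0, "dz": -20, "spin": 0, "gripper": -1},
    {"dx": 0, "dy": 0, "dz": -20, "spin": 0, "gripper": -1},
    {"dx": 0, "dy": 0, "dz": -13, "spin": 0, "gripper": -1},
    {"dx": 0, "dy": 0, "dz": -7, "spin": 0, "gripper": -1},
    {"dx": 0, "dy": 0, "dz": 0, "spin": 0, "gripper": -1},
    {"dx": 0, "dy": 0, "dz": 0, "spin": 0, "gripper": 1},
    {"dx": 0, "dy": 0, "dz": 0, "spin": 0, "gripper": 1},
    {"dx": 0, "dy": 0, "dz": 0, "spin": 0, "gripper": 1},
    {"dx": 0, "dy": 0, "dz": 0, "spin": 0, "gripper": 1},
    {"dx": 0, "dy": 0, "dz": 0, "spin": 0, "gripper": 1},
    {"dx": 0, "dy": 0, "dz": 0, "spin": 0, "gripper": 1},
    {"dx": 0, "dy": 0, "dz": 0, "spin": 0, "gripper": 1}
  ],
  "force": 40
}}

```text
t: 10.22
eef_pos: [0.463, 0.2766, -0.0262]
orientation: [-0.013, 1.0, 0.0, 0.001]
ft_force: [-2.1, -0.3, 6.0]
width: 0.0392
finger_force: 40.1
```

Holding it (39.2 mm, 40 N). Lift and carry.

{"fn": "play_rows", "kwargs": {
  "rows": [
    {"dx": 0, "dy": 0, "dz": 20, "spin": 0, "gripper": 1},
    {"dx": 0, "dy": 0, "dz": 30, "spin": 0, "gripper": 1},
    {"dx": 0, "dy": 0, "dz": 30, "spin": 0, "gripper": 1},
    {"dx": 0, "dy": 0, "dz": 20, "spin": 0, "gripper": 1},
    {"dx": 12, "dy": -30, "dz": 0, "spin": -6, "gripper": 1},
    {"dx": 12, "dy": -30, "dz": 0, "spin": -6, "gripper": 1},
    {"dx": 12, "dy": -30, "dz": 0, "spin": -6, "gripper": 1},
    {"dx": 12, "dy": -30, "dz": 0, "spin": -6, "gripper": 1},
    {"dx": 12, "dy": -30, "dz": 0, "spin": -6, "gripper": 1},
    {"dx": 12, "dy": -30, "dz": 0, "spin": -6, "gripper": 1},
    {"dx": 12, "dy": -30, "dz": 0, "spin": -6, "gripper": 1}
  ]
}}

```text
t: 11.13
eef_pos: [0.546, 0.0648, 0.0724]
orientation: [0.349, 0.937, -0.0, -0.0]
ft_force: [1.1, 0.2, -0.7]
width: 0.0394
finger_force: 40.8
```

{"fn": "play_rows", "kwargs": {
  "rows": [
    {"dx": 12, "dy": -30, "dz": 0, "spin": -6, "gripper": 1},
    {"dx": 12, "dy": -30, "dz": 0, "spin": -6, "gripper": 1},
    {"dx": 12, "dy": -30, "dz": 0, "spin": -6, "gripper": 1},
    {"dx": 12, "dy": -30, "dz": 0, "spin": -6, "gripper": 1},
    {"dx": 12, "dy": -30, "dz": 0, "spin": -6, "gripper": 1},
    {"dx": 12, "dy": -30, "dz": 0, "spin": -6, "gripper": 1},
    {"dx": 12, "dy": -30, "dz": 0, "spin": -6, "gripper": 1},
    {"dx": 10, "dy": -30, "dz": 0, "spin": -4, "gripper": 1},
    {"dx": 0, "dy": -4, "dz": 0, "spin": 0, "gripper": 1},
    {"dx": 0, "dy": 0, "dz": 0, "spin": 0, "gripper": 1},
    {"dx": 0, "dy": 0, "dz": 0, "spin": 0, "gripper": 1}
  ]
}}

```text
t: 12.05
eef_pos: [0.6394, -0.1772, 0.072]
orientation: [0.685, 0.728, -0.0, -0.001]
ft_force: [-0.7, 0.4, -0.0]
width: 0.0392
finger_force: 40.7
```

```bash
python3 - <<'E'
from h import *
s=snap('side'); a=snap('top');np.save('s1.npy',s,allow_pickle=True);np.save('a1.npy',a,allow_pickle=True)
o=arm.get_obs();print(o['eef_pos'],o['width'],o['orientation'])
f=lambda s,x,y,w,h:cv2.resize(s['color'][y:y+h,x:x+w,::-1],None,fx=5,fy=5,interpolation=cv2.INTER_CUBIC)
cv2.imwrite('pics/p1.png',np.hstack([f(s,235,125,80,90),f(a,285,150,80,90)]))
E
```

```text
[ 0.63946611 -0.17623158  0.07227504] 0.038915021830375034 [ 6.84997438e-01  7.28545142e-01 -1.09897839e-04 -6.88677310e-04]
```

View pics/p1.png

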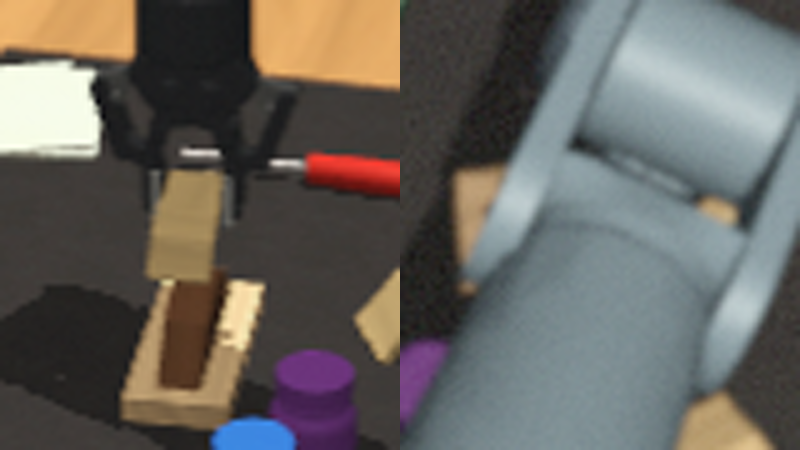

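Ply is held level over the former; side view shows its near end corners at (148,277),(210,280), top view its left end at (455,170),(462,290). Compare with prediction.

```bash
python3 - <<'E'
from m import *
s=np.load('s1.npy',allow_pickle=True).item();a1=np.load('a1.npy',allow_pickle=True).item()
q=np.array([[148,277],[210,280]])/5+[235-.4,125-.4]; qt=np.array([[455,170],[462,290]])/5+[285-.4,150-.4]
th=np.radians(-86.4);c,sn=np.cos(th),np.sin(th)
def f(p):
    M=np.array([[-.0625,.02,-.0265],[-.0625,-.02,-.0265]])
    W=np.c_[p[0]+c*M[:,0]-sn*M[:,1],p[1]+sn*M[:,0]+c*M[:,1],p[2]+M[:,2]]
    return W
# near-end: which corner is +x? (W y')
W=f([.6394,-.177,.131]);print(W)
print('side pred',proj(s,W),'obs',q);print('top pred',proj(a1,W),'obs',qt)
r=least_squares(lambda p:np.concatenate([(proj(s,f(p))-q).ravel(),(proj(a1,f(p))-qt).ravel()]),[.64,-.177,.13]);print(r.x,r.fun.round(1))
# former side: top near edge corners of plinth re-read now
e=np.array([[122,402],[228,408],[265,285]])/5+[235-.4,125-.4]
print(fit([(s,e,[[-.08,.035,.02],[-.08,-.035,.02],[.08,-.035,.02]])],[.64,-.18,-1.5]))
E
```

```text
[[ 0.65543613 -0.11336752  0.1045    ]
 [ 0.61551506 -0.11587914  0.1045    ]]
side pred [[263.91897034 179.69309651]
 [276.25117163 180.80182452]] obs [[264.2 180. ]
 [276.6 180.6]]
top pred [[304.24836285 183.16296699]
 [305.19678248 197.58862921]] obs [[375.6 183.6]
 [377.  207.6]]
[ 0.66759752 -0.40517038 -0.00880289] [  7.7   0.9   5.9   1.2  -0.6  -0.   -0.9 -11.2]
(array([ 0.6376, -0.176 , -1.5085]), np.float64(-86.4), [[0.1, -0.5], [0.0, 0.4], [-0.1, 0.1]])
```

The plinth was the top-view edge I read. The side view agrees with prediction within 0.5 px, and the former re-fit agrees to 2 mm. Lower.

{"fn": "play_rows", "kwargs": {
  "rows": [
    {"dx": -1, "dy": 0.5, "dz": -15, "spin": 0, "gripper": 1},
    {"dx": 0, "dy": 0, "dz": -15, "spin": 0, "gripper": 1},
    {"dx": 0, "dy": 0, "dz": -12, "spin": 0, "gripper": 1},
    {"dx": 0, "dy": 0, "dz": -8, "spin": 0, "gripper": 1},
    {"dx": 0, "dy": 0, "dz": -5, "spin": 0, "gripper": 1},
    {"dx": 0, "dy": 0, "dz": -4, "spin": 0, "gripper": 1},
    {"dx": 0, "dy": 0, "dz": -3, "spin": 0, "gripper": 1},
    {"dx": 0, "dy": 0, "dz": -2, "spin": 0, "gripper": 1},
    {"dx": 0, "dy": 0, "dz": 0, "spin": 0, "gripper": 1},
    {"dx": 0, "dy": 0, "dz": 0, "spin": 0, "gripper": 1}
  ]
}}

```text
t: 12.98
eef_pos: [0.6394, -0.1775, 0.0093]
orientation: [0.686, 0.728, 0.0, 0.0]
ft_force: [-0.2, -0.6, -1.2]
width: 0.0391
finger_force: 40.7
```

{"fn": "play_rows", "kwargs": {
  "rows": [
    {"dx": 0, "dy": 0, "dz": -1, "spin": 0, "gripper": 1},
    {"dx": 0, "dy": 0, "dz": 0, "spin": 0, "gripper": 1},
    {"dx": 0, "dy": 0, "dz": 0, "spin": 0, "gripper": 1}
  ]
}}

```text
t: 13.23
eef_pos: [0.6396, -0.1775, 0.0086]
orientation: [0.686, 0.728, 0.0, 0.001]
ft_force: [-0.4, -0.6, 2.0]
width: 0.0393
finger_force: 41.0
```

{"fn": "play_rows", "kwargs": {
  "rows": [
    {"dx": 0, "dy": 0, "dz": -1.5, "spin": 0, "gripper": 1},
    {"dx": 0, "dy": 0, "dz": 0, "spin": 0, "gripper": 1},
    {"dx": 0, "dy": 0, "dz": 0, "spin": 0, "gripper": 1}
  ]
}}

```text
t: 13.48
eef_pos: [0.6396, -0.1775, 0.0085]
orientation: [0.686, 0.728, -0.0, 0.0]
ft_force: [-4.7, 2.3, 10.1]
width: 0.0395
finger_force: 41.8
```

Seated: contact at readout 8.5 mm, which gives a crown at 65.7 mm. Release, lift, and go to the large piece.

{"fn": "play_rows", "kwargs": {
  "rows": [
    {"dx": 0, "dy": 0, "dz": 2, "spin": 0, "gripper": 0.1},
    {"dx": 0, "dy": 0, "dz": 0, "spin": 0, "gripper": -0.2},
    {"dx": 0, "dy": 0, "dz": 0, "spin": 0, "gripper": -1},
    {"dx": 0, "dy": 0, "dz": 0, "spin": 0, "gripper": -1},
    {"dx": 0, "dy": 0, "dz": 0, "spin": 0, "gripper": -1},
    {"dx": 0, "dy": 0, "dz": 0, "spin": 0, "gripper": -1},
    {"dx": 0, "dy": 0, "dz": 15, "spin": 0, "gripper": -1},
    {"dx": 0, "dy": 0, "dz": 25, "spin": 0, "gripper": -1},
    {"dx": 0, "dy": 0, "dz": 30, "spin": 0, "gripper": -1},
    {"dx": 0, "dy": 0, "dz": 0, "spin": 0, "gripper": -1}
  ]
}}

```text
t: 14.32
eef_pos: [0.6436, -0.1792, 0.0866]
orientation: [0.685, 0.728, 0.002, 0.006]
ft_force: [0.8, -0.4, 1.8]
width: 0.0852
finger_force: 0.0
```

{"fn": "play_rows", "kwargs": {
  "rows": [
    {"dx": -18.4, "dy": -8.9, "dz": 0, "spin": -6.6, "gripper": -1},
    {"dx": -18.4, "dy": -8.9, "dz": 0, "spin": -6.6, "gripper": -1},
    {"dx": -18.4, "dy": -8.9, "dz": 0, "spin": -6.6, "gripper": -1},
    {"dx": -18.4, "dy": -8.9, "dz": 0, "spin": -6.6, "gripper": -1},
    {"dx": -18.4, "dy": -8.9, "dz": 0, "spin": -6.6, "gripper": -1},
    {"dx": -18.4, "dy": -8.9, "dz": 0, "spin": -6.6, "gripper": -1},
    {"dx": -18.4, "dy": -8.9, "dz": 0, "spin": -6.6, "gripper": -1},
    {"dx": -18.4, "dy": -8.9, "dz": 0, "spin": -6.6, "gripper": -1},
    {"dx": -18.4, "dy": -8.9, "dz": 0, "spin": -6.6, "gripper": -1},
    {"dx": -18.4, "dy": -8.9, "dz": 0, "spin": -6.6, "gripper": -1},
    {"dx": 0, "dy": 0, "dz": 0, "spin": 0, "gripper": -1},
    {"dx": 0, "dy": 0, "dz": 0, "spin": 0, "gripper": -1}
  ]
}}

```text
t: 15.32
eef_pos: [0.4551, -0.2668, 0.0791]
orientation: [0.971, 0.237, 0.0, 0.0]
ft_force: [0.4, -0.5, -0.1]
width: 0.0852
finger_force: 0.0
```

```bash
python3 - <<'E'
from h import *
s=snap('side');a=snap('top');np.save('s2.npy',s,allow_pickle=True);np.save('a2.npy',a,allow_pickle=True)
o=arm.get_obs();print(o['eef_pos'],o['width'],o['orientation'])
f=lambda s,x,y,w,h:cv2.resize(s['color'][y:y+h,x:x+w,::-1],None,fx=5,fy=5,interpolation=cv2.INTER_CUBIC)
cv2.imwrite('pics/p2.png',np.hstack([f(s,245,140,75,80),f(a,285,155,80,80)]))
E
```

```text
[ 0.45588586 -0.26629496  0.07894853] 0.08589860460549953 [9.71275388e-01 2.37957384e-01 4.63156766e-04 4.36294973e-04]
```

View pics/p2.png

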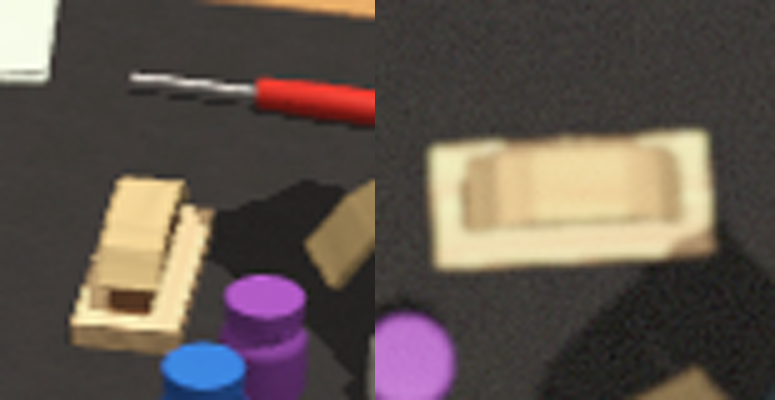

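Side and top views show the small piece seated squarely and centred (463–682 within plinth 430–713 in the top crop). Now grasp the large piece.

{"fn": "play_rows", "kwargs": {
  "rows": [
    {"dx": 0, "dy": 0, "dz": -20, "spin": 0, "gripper": -1},
    {"dx": 0, "dy": 0, "dz": -20, "spin": 0, "gripper": -1},
    {"dx": 0, "dy": 0, "dz": -20, "spin": 0, "gripper": -1},
    {"dx": 0, "dy": 0, "dz": -20, "spin": 0, "gripper": -1},
    {"dx": 0, "dy": 0, "dz": -13, "spin": 0, "gripper": -1},
    {"dx": 0, "dy": 0, "dz": 0, "spin": 0, "gripper": -1},
    {"dx": 0, "dy": 0, "dz": 0, "spin": 0, "gripper": 1},
    {"dx": 0, "dy": 0, "dz": 0, "spin": 0, "gripper": 1},
    {"dx": 0, "dy": 0, "dz": 0, "spin": 0, "gripper": 1},
    {"dx": 0, "dy": 0, "dz": 0, "spin": 0, "gripper": 1},
    {"dx": 0, "dy": 0, "dz": 0, "spin": 0, "gripper": 1},
    {"dx": 0, "dy": 0, "dz": 0, "spin": 0, "gripper": 1}
  ],
  "force": 40
}}

```text
t: 16.42
eef_pos: [0.4565, -0.2671, -0.0132]
orientation: [0.971, 0.237, 0.001, 0.001]
ft_force: [1.4, 1.4, 5.9]
width: 0.0551
finger_force: 42.5
```

{"fn": "play_rows", "kwargs": {
  "rows": [
    {"dx": 0, "dy": 0, "dz": 20, "spin": 0, "gripper": 1},
    {"dx": 0, "dy": 0, "dz": 30, "spin": 0, "gripper": 1},
    {"dx": 0, "dy": 0, "dz": 35, "spin": 0, "gripper": 1},
    {"dx": 0, "dy": 0, "dz": 30, "spin": 0, "gripper": 1},
    {"dx": 0, "dy": 0, "dz": 0, "spin": 0, "gripper": 1}
  ]
}}

```text
t: 16.83
eef_pos: [0.4582, -0.2692, 0.1069]
orientation: [0.971, 0.237, 0.003, 0.005]
ft_force: [1.1, -2.0, 0.5]
width: 0.0551
finger_force: 43.1
```

{"fn": "play_rows", "kwargs": {
  "rows": [
    {"dx": 18.4, "dy": 8.9, "dz": 0, "spin": 6.6, "gripper": 1},
    {"dx": 18.4, "dy": 8.9, "dz": 0, "spin": 6.6, "gripper": 1},
    {"dx": 18.4, "dy": 8.9, "dz": 0, "spin": 6.6, "gripper": 1},
    {"dx": 18.4, "dy": 8.9, "dz": 0, "spin": 6.6, "gripper": 1},
    {"dx": 18.4, "dy": 8.9, "dz": 0, "spin": 6.6, "gripper": 1},
    {"dx": 18.4, "dy": 8.9, "dz": 0, "spin": 6.6, "gripper": 1},
    {"dx": 18.4, "dy": 8.9, "dz": 0, "spin": 6.6, "gripper": 1},
    {"dx": 18.4, "dy": 8.9, "dz": 0, "spin": 6.6, "gripper": 1},
    {"dx": 18.4, "dy": 8.9, "dz": 0, "spin": 6.6, "gripper": 1},
    {"dx": 18.4, "dy": 8.9, "dz": 0, "spin": 6.6, "gripper": 1},
    {"dx": 0, "dy": 0, "dz": 0, "spin": 0, "gripper": 1},
    {"dx": 0, "dy": 0, "dz": 0, "spin": 0, "gripper": 1}
  ]
}}

```text
t: 17.83
eef_pos: [0.6386, -0.1766, 0.0988]
orientation: [0.686, 0.728, -0.001, -0.001]
ft_force: [0.2, 1.0, -1.6]
width: 0.055
finger_force: 43.1
```

```bash
python3 - <<'E'
from h import *
s=snap('side');np.save('s3.npy',s,allow_pickle=True)
o=arm.get_obs();p=o['eef_pos'];print(p,o['width'],o['orientation'])
# predicted near-end corners of large piece, crop coordinates
th=np.radians(-86.2);c,sn=np.cos(th),np.sin(th)
M=np.array([[-.0825,.028,-.0415],[-.0825,-.028,-.0415],[-.031,.028,.0036],[-.031,-.028,.0036]])
W=np.c_[p[0]+c*M[:,0]-sn*M[:,1],p[1]+sn*M[:,0]+c*M[:,1],p[2]+.0132+.046+M[:,2]]
print((proj(s,W)-[235,110])*6)
cv2.imwrite('pics/p3.png',cv2.resize(s['color'][110:205,235:325,::-1],None,fx=6,fy=6,interpolation=cv2.INTER_CUBIC))
E
```

```text
[ 0.63805715 -0.17698366  0.09890773] 0.054714460807992193 [ 6.86020462e-01  7.27581108e-01 -5.84876365e-04 -1.14708416e-03]
[[154.33567524 416.46271131]
 [259.50181468 425.72305343]
 [171.42005023 294.72383622]
 [275.53227838 303.32213136]]
```

View pics/p3.png

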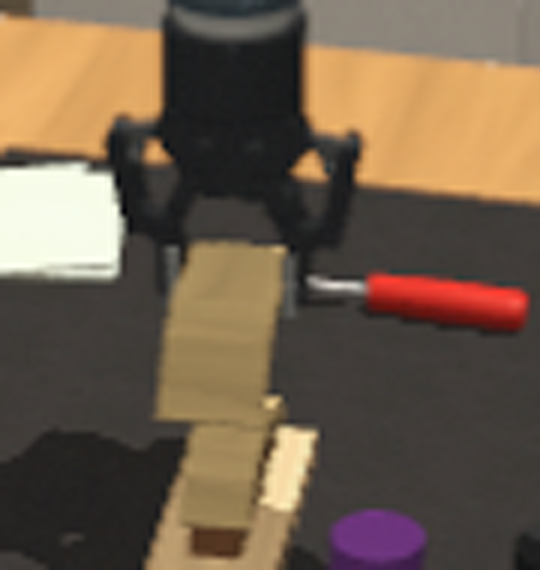

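Large piece is level above the small one; corners at (157,416),(268,424) against predicted (154,416),(259,426). Good, lower.

{"fn": "play_rows", "kwargs": {
  "rows": [
    {"dx": 1, "dy": 0, "dz": -20, "spin": 0, "gripper": 1},
    {"dx": 0, "dy": 0, "dz": -20, "spin": 0, "gripper": 1},
    {"dx": 0, "dy": 0, "dz": -15, "spin": 0, "gripper": 1},
    {"dx": 0, "dy": 0, "dz": -10, "spin": 0, "gripper": 1},
    {"dx": 0, "dy": 0, "dz": -6, "spin": 0, "gripper": 1},
    {"dx": 0, "dy": 0, "dz": -5, "spin": 0, "gripper": 1},
    {"dx": 0, "dy": 0, "dz": -4, "spin": 0, "gripper": 1},
    {"dx": 0, "dy": 0, "dz": -3, "spin": 0, "gripper": 1},
    {"dx": 0, "dy": 0, "dz": 0, "spin": 0, "gripper": 1},
    {"dx": 0, "dy": 0, "dz": 0, "spin": 0, "gripper": 1}
  ]
}}

```text
t: 18.72
eef_pos: [0.6405, -0.1774, 0.0178]
orientation: [0.686, 0.728, 0.0, 0.0]
ft_force: [0.5, 0.6, -1.1]
width: 0.0549
finger_force: 43.1
```

{"fn": "play_rows", "kwargs": {
  "rows": [
    {"dx": 0, "dy": 0, "dz": -2, "spin": 0, "gripper": 1},
    {"dx": 0, "dy": 0, "dz": 0, "spin": 0, "gripper": 1},
    {"dx": 0, "dy": 0, "dz": -1, "spin": 0, "gripper": 1},
    {"dx": 0, "dy": 0, "dz": 0, "spin": 0, "gripper": 1},
    {"dx": 0, "dy": 0, "dz": 0, "spin": 0, "gripper": 1}
  ]
}}

```text
t: 19.13
eef_pos: [0.6401, -0.1772, 0.0143]
orientation: [0.686, 0.728, -0.0, 0.0]
ft_force: [-0.2, 0.2, -0.9]
width: 0.0552
finger_force: 43.1
```

{"fn": "play_rows", "kwargs": {
  "rows": [
    {"dx": 0, "dy": 0, "dz": -1, "spin": 0, "gripper": 1},
    {"dx": 0, "dy": 0, "dz": 0, "spin": 0, "gripper": 1},
    {"dx": 0, "dy": 0, "dz": 0, "spin": 0, "gripper": 1}
  ]
}}

```text
t: 19.38
eef_pos: [0.6403, -0.1773, 0.0135]
orientation: [0.686, 0.728, 0.0, 0.0]
ft_force: [0.3, 0.3, -0.0]
width: 0.0553
finger_force: 43.1
```

{"fn": "play_rows", "kwargs": {
  "rows": [
    {"dx": 0, "dy": 0, "dz": -1, "spin": 0, "gripper": 1},
    {"dx": 0, "dy": 0, "dz": 0, "spin": 0, "gripper": 1},
    {"dx": 0, "dy": 0, "dz": 0, "spin": 0, "gripper": 1}
  ]
}}

```text
t: 19.63
eef_pos: [0.6404, -0.1773, 0.0134]
orientation: [0.686, 0.728, -0.0, 0.0]
ft_force: [-2.5, 0.7, 5.1]
width: 0.0552
finger_force: 43.6
```

Seated (13.4 mm, as expected for 72.5). Release, lift, go to the weight.

{"fn": "play_rows", "kwargs": {
  "rows": [
    {"dx": 0, "dy": 0, "dz": 1.5, "spin": 0, "gripper": -0.2},
    {"dx": 0, "dy": 0, "dz": 0, "spin": 0, "gripper": -0.5},
    {"dx": 0, "dy": 0, "dz": 0, "spin": 0, "gripper": -1},
    {"dx": 0, "dy": 0, "dz": 0, "spin": 0, "gripper": -1},
    {"dx": 0, "dy": 0, "dz": 0, "spin": 0, "gripper": -1},
    {"dx": 0, "dy": 0, "dz": 0, "spin": 0, "gripper": -1},
    {"dx": 0, "dy": 0, "dz": 15, "spin": 0, "gripper": -1},
    {"dx": 0, "dy": 0, "dz": 25, "spin": 0, "gripper": -1},
    {"dx": 0, "dy": 0, "dz": 30, "spin": 0, "gripper": -1},
    {"dx": 0, "dy": 0, "dz": 15, "spin": 0, "gripper": -1},
    {"dx": 0, "dy": 0, "dz": 0, "spin": 0, "gripper": -1}
  ]
}}

```text
t: 20.55
eef_pos: [0.6434, -0.1787, 0.105]
orientation: [0.686, 0.728, 0.002, 0.005]
ft_force: [1.6, -0.6, 0.0]
width: 0.0856
finger_force: 0.0
```

{"fn": "play_rows", "kwargs": {
  "rows": [
    {"dx": -19.2, "dy": 27, "dz": 0, "spin": 0, "gripper": -1},
    {"dx": -19.2, "dy": 27, "dz": 0, "spin": 0, "gripper": -1},
    {"dx": -19.2, "dy": 27, "dz": 0, "spin": 0, "gripper": -1},
    {"dx": -19.2, "dy": 27, "dz": 0, "spin": 0, "gripper": -1},
    {"dx": -19.2, "dy": 27, "dz": 0, "spin": 0, "gripper": -1},
    {"dx": -19.2, "dy": 27, "dz": 0, "spin": 0, "gripper": -1},
    {"dx": -19.2, "dy": 27, "dz": 0, "spin": 0, "gripper": -1},
    {"dx": -19.2, "dy": 27, "dz": 0, "spin": 0, "gripper": -1},
    {"dx": -19.2, "dy": 27, "dz": 0, "spin": 0, "gripper": -1},
    {"dx": -19.2, "dy": 27, "dz": 0, "spin": 0, "gripper": -1},
    {"dx": 0, "dy": 0, "dz": 0, "spin": 0, "gripper": -1},
    {"dx": 0, "dy": 0, "dz": 0, "spin": 0, "gripper": -1}
  ]
}}

```text
t: 21.55
eef_pos: [0.4467, 0.0938, 0.098]
orientation: [0.685, 0.729, -0.0, -0.0]
ft_force: [0.0, 0.1, 0.5]
width: 0.0851
finger_force: 0.0
```

```bash
python3 - <<'E'
from h import *
s=snap('side');a=snap('top')
o=arm.get_obs();print(o['eef_pos'],o['width'],o['orientation'])
# predicted crown-top corners of nested large, z=.076
f=lambda s,x,y,w,h:cv2.resize(s['color'][y:y+h,x:x+w,::-1],None,fx=5,fy=5,interpolation=cv2.INTER_CUBIC)
np.save('s4.npy',s,allow_pickle=True);np.save('a4.npy',a,allow_pickle=True)
cv2.imwrite('pics/p4.png',np.hstack([f(s,245,140,75,80),f(a,285,155,80,80)]))
E
```

```text
[0.44829637 0.09246392 0.09863995] 0.08538457401308125 [ 6.85584083e-01  7.27993441e-01 -8.20209385e-05  9.16158176e-05]
```

View pics/p4.png

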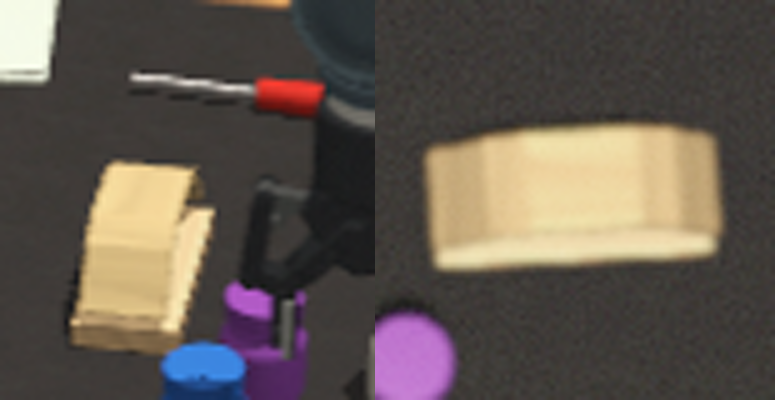

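The large piece sits squarely over the small one, covering the plinth ends evenly. That is my last picture. Weight grasp next.

{"fn": "play_rows", "kwargs": {
  "rows": [
    {"dx": 0, "dy": 0, "dz": -25, "spin": 0, "gripper": -1},
    {"dx": 0, "dy": 0, "dz": -25, "spin": 0, "gripper": -1},
    {"dx": 0, "dy": 0, "dz": -25, "spin": 0, "gripper": -1},
    {"dx": 0, "dy": 0, "dz": -25, "spin": 0, "gripper": -1},
    {"dx": 0, "dy": 0, "dz": -20, "spin": 0, "gripper": -1},
    {"dx": 0, "dy": 0, "dz": -11, "spin": 0, "gripper": -1},
    {"dx": 0, "dy": 0, "dz": 0, "spin": 0, "gripper": -1},
    {"dx": 0, "dy": 0, "dz": 0, "spin": 0, "gripper": 1},
    {"dx": 0, "dy": 0, "dz": 0, "spin": 0, "gripper": 1},
    {"dx": 0, "dy": 0, "dz": 0, "spin": 0, "gripper": 1},
    {"dx": 0, "dy": 0, "dz": 0, "spin": 0, "gripper": 1},
    {"dx": 0, "dy": 0, "dz": 0, "spin": 0, "gripper": 1}
  ],
  "force": 60
}}

```text
t: 22.65
eef_pos: [0.4491, 0.0925, -0.0308]
orientation: [0.686, 0.728, 0.0, 0.001]
ft_force: [-2.0, -1.0, 5.7]
width: 0.0425
finger_force: 60.9
```

{"fn": "play_rows", "kwargs": {
  "rows": [
    {"dx": 0, "dy": 0, "dz": 0, "spin": 0, "gripper": 1},
    {"dx": 0, "dy": 0, "dz": 0, "spin": 0, "gripper": 1},
    {"dx": 0, "dy": 0, "dz": 0, "spin": 0, "gripper": 1}
  ]
}}

```text
t: 22.9
eef_pos: [0.4491, 0.0925, -0.0308]
orientation: [0.686, 0.728, 0.0, 0.001]
ft_force: [-1.8, -1.2, 5.0]
width: 0.0425
finger_force: 60.9
```

```bash
python3 - <<'E'
from m import *
A=np.load('a4.npy',allow_pickle=True).item()
v=lambda P:np.array(P)/5+[285-75-.4,155-.4]   # hstack offset 375 = 75 px*5
print(at(A,v([[583,124],[583,229]]),.076).mean(0), at(A,v([[425,150],[712,133],[720,232],[437,248]]),.03).mean(0))
E
```

```text
[ 0.64252937 -0.17704985  0.076     ] [ 0.64237469 -0.17761023  0.03      ]
```

{"fn": "play_rows", "kwargs": {
  "rows": [
    {"dx": 0, "dy": 0, "dz": 10, "spin": 0, "gripper": 1},
    {"dx": 0, "dy": 0, "dz": 20, "spin": 0, "gripper": 1},
    {"dx": 0, "dy": 0, "dz": 25, "spin": 0, "gripper": 1},
    {"dx": 0, "dy": 0, "dz": 25, "spin": 0, "gripper": 1},
    {"dx": 0, "dy": 0, "dz": 25, "spin": 0, "gripper": 1},
    {"dx": 0, "dy": 0, "dz": 20, "spin": 0, "gripper": 1},
    {"dx": 0, "dy": 0, "dz": 0, "spin": 0, "gripper": 1}
  ]
}}

```text
t: 23.48
eef_pos: [0.4514, 0.0928, 0.0977]
orientation: [0.685, 0.728, 0.003, 0.004]
ft_force: [0.7, 0.2, -3.6]
width: 0.0428
finger_force: 62.3
```

{"fn": "play_rows", "kwargs": {
  "rows": [
    {"dx": 16.1, "dy": -22.5, "dz": 0, "spin": 0, "gripper": 1},
    {"dx": 16.1, "dy": -22.5, "dz": 0, "spin": 0, "gripper": 1},
    {"dx": 16.1, "dy": -22.5, "dz": 0, "spin": 0, "gripper": 1},
    {"dx": 16.1, "dy": -22.5, "dz": 0, "spin": 0, "gripper": 1},
    {"dx": 16.1, "dy": -22.5, "dz": 0, "spin": 0, "gripper": 1},
    {"dx": 16.1, "dy": -22.5, "dz": 0, "spin": 0, "gripper": 1},
    {"dx": 16.1, "dy": -22.5, "dz": 0, "spin": 0, "gripper": 1},
    {"dx": 16.1, "dy": -22.5, "dz": 0, "spin": 0, "gripper": 1},
    {"dx": 16.1, "dy": -22.5, "dz": 0, "spin": 0, "gripper": 1},
    {"dx": 16.1, "dy": -22.5, "dz": 0, "spin": 0, "gripper": 1},
    {"dx": 16.1, "dy": -22.5, "dz": 0, "spin": 0, "gripper": 1},
    {"dx": 16.1, "dy": -22.5, "dz": 0, "spin": 0, "gripper": 1}
  ]
}}

```text
t: 24.48
eef_pos: [0.6407, -0.1778, 0.0904]
orientation: [0.686, 0.728, -0.0, -0.002]
ft_force: [0.2, 0.3, -4.6]
width: 0.0423
finger_force: 62.1
```

{"fn": "play_rows", "kwargs": {
  "rows": [
    {"dx": 0, "dy": 0, "dz": -15, "spin": 0, "gripper": 1},
    {"dx": 0, "dy": 0, "dz": -12, "spin": 0, "gripper": 1},
    {"dx": 0, "dy": 0, "dz": -8, "spin": 0, "gripper": 1},
    {"dx": 0, "dy": 0, "dz": -4, "spin": 0, "gripper": 1},
    {"dx": 0, "dy": 0, "dz": -2, "spin": 0, "gripper": 1},
    {"dx": 0, "dy": 0, "dz": 0, "spin": 0, "gripper": 1},
    {"dx": 0, "dy": 0, "dz": 0, "spin": 0, "gripper": 1}
  ]
}}

```text
t: 25.07
eef_pos: [0.6415, -0.1768, 0.0523]
orientation: [0.685, 0.728, 0.0, 0.0]
ft_force: [-0.4, -0.6, -4.2]
width: 0.0423
finger_force: 62.3
```

{"fn": "play_rows", "kwargs": {
  "rows": [
    {"dx": 0, "dy": 0, "dz": -2, "spin": 0, "gripper": 1},
    {"dx": 0, "dy": 0, "dz": -2, "spin": 0, "gripper": 1},
    {"dx": 0, "dy": 0, "dz": -1, "spin": 0, "gripper": 1},
    {"dx": 0, "dy": 0, "dz": 0, "spin": 0, "gripper": 1},
    {"dx": 0, "dy": 0, "dz": 0, "spin": 0, "gripper": 1}
  ]
}}

```text
t: 25.48
eef_pos: [0.6412, -0.1772, 0.0468]
orientation: [0.686, 0.728, -0.0, -0.0]
ft_force: [0.8, -0.0, -4.1]
width: 0.0425
finger_force: 62.3
```

{"fn": "play_rows", "kwargs": {
  "rows": [
    {"dx": 0, "dy": 0, "dz": -1, "spin": 0, "gripper": 1},
    {"dx": 0, "dy": 0, "dz": 0, "spin": 0, "gripper": 1},
    {"dx": 0, "dy": 0, "dz": 0, "spin": 0, "gripper": 1}
  ]
}}

```text
t: 25.73
eef_pos: [0.6413, -0.1772, 0.0457]
orientation: [0.686, 0.728, 0.0, -0.0]
ft_force: [0.5, 0.7, -3.5]
width: 0.0425
finger_force: 62.3
```

{"fn": "play_rows", "kwargs": {
  "rows": [
    {"dx": 0, "dy": 0, "dz": -1, "spin": 0, "gripper": 1},
    {"dx": 0, "dy": 0, "dz": 0, "spin": 0, "gripper": 1},
    {"dx": 0, "dy": 0, "dz": 0, "spin": 0, "gripper": 1}
  ]
}}

```text
t: 25.98
eef_pos: [0.6415, -0.1774, 0.0452]
orientation: [0.686, 0.728, 0.0, 0.0]
ft_force: [-0.2, 1.2, -0.9]
width: 0.0426
finger_force: 62.5
```

Contact as expected at 45.2 mm. Set down and release.

{"fn": "play_rows", "kwargs": {
  "rows": [
    {"dx": 0, "dy": 0, "dz": -0.5, "spin": 0, "gripper": 1},
    {"dx": 0, "dy": 0, "dz": 0, "spin": 0, "gripper": 1},
    {"dx": 0, "dy": 0, "dz": 0, "spin": 0, "gripper": -0.2},
    {"dx": 0, "dy": 0, "dz": 0, "spin": 0, "gripper": -0.5},
    {"dx": 0, "dy": 0, "dz": 0, "spin": 0, "gripper": -1},
    {"dx": 0, "dy": 0, "dz": 0, "spin": 0, "gripper": -1},
    {"dx": 0, "dy": 0, "dz": 0, "spin": 0, "gripper": -1},
    {"dx": 0, "dy": 0, "dz": 0, "spin": 0, "gripper": -1},
    {"dx": 0, "dy": 0, "dz": 15, "spin": 0, "gripper": -1},
    {"dx": 0, "dy": 0, "dz": 25, "spin": 0, "gripper": -1},
    {"dx": 0, "dy": 0, "dz": 30, "spin": 0, "gripper": -1},
    {"dx": 0, "dy": 0, "dz": 30, "spin": 0, "gripper": -1}
  ]
}}

```text
t: 26.98
eef_pos: [0.641, -0.1771, 0.1461]
orientation: [0.686, 0.728, -0.0, -0.0]
ft_force: [1.0, -0.3, -0.1]
width: 0.0852
finger_force: 0.0
```

```bash
python3 - <<'E'
from m import *
A=np.load('top0.npy',allow_pickle=True).item()
print('neighbours blue1,purple1,blue2,purple2',at(A,c2([[25,220],[145,248],[130,515],[280,497]]),.07).round(3))
E
```

```text
neighbours blue1,purple1,blue2,purple2 [[ 0.558  0.005  0.07 ]
 [ 0.539 -0.079  0.07 ]
 [ 0.356 -0.069  0.07 ]
 [ 0.369 -0.172  0.07 ]]
```

{"fn": "play_rows", "kwargs": {
  "rows": [
    {"dx": -16.5, "dy": 7.3, "dz": 0, "spin": -7, "gripper": -1},
    {"dx": -16.5, "dy": 7.3, "dz": 0, "spin": -7, "gripper": -1},
    {"dx": -16.5, "dy": 7.3, "dz": 0, "spin": -7, "gripper": -1},
    {"dx": -16.5, "dy": 7.3, "dz": 0, "spin": -7, "gripper": -1},
    {"dx": -16.5, "dy": 7.3, "dz": 0, "spin": -7, "gripper": -1},
    {"dx": -16.5, "dy": 7.3, "dz": 0, "spin": -7, "gripper": -1},
    {"dx": -16.5, "dy": 7.3, "dz": -5, "spin": -7, "gripper": -1},
    {"dx": -16.5, "dy": 7.3, "dz": -5, "spin": -7, "gripper": -1},
    {"dx": -16.5, "dy": 7.3, "dz": -10, "spin": -7, "gripper": -1},
    {"dx": -16.5, "dy": 7.3, "dz": -10, "spin": -7, "gripper": -1},
    {"dx": -16.5, "dy": 7.3, "dz": -10, "spin": -7, "gripper": -1},
    {"dx": -16.5, "dy": 7.3, "dz": -10, "spin": -7, "gripper": -1}
  ]
}}

```text
t: 27.98
eef_pos: [0.443, -0.0895, 0.0951]
orientation: [0.997, 0.079, 0.001, 0.0]
ft_force: [-0.7, 0.7, -0.4]
width: 0.0857
finger_force: 0.0
```

{"fn": "play_rows", "kwargs": {
  "rows": [
    {"dx": 0, "dy": 0.5, "dz": 0, "spin": 0, "gripper": -1},
    {"dx": 0, "dy": 0, "dz": 0, "spin": 0, "gripper": -1},
    {"dx": 0, "dy": 0, "dz": 0, "spin": 0, "gripper": -1}
  ]
}}

```text
t: 28.23
eef_pos: [0.4448, -0.0899, 0.0959]
orientation: [0.997, 0.083, 0.001, 0.001]
ft_force: [-0.7, 0.6, 1.1]
width: 0.0856
finger_force: 0.0
```

{"fn": "play_rows", "kwargs": {
  "rows": [
    {"dx": -1, "dy": 0, "dz": -25, "spin": 0, "gripper": -1},
    {"dx": 0, "dy": 0, "dz": -25, "spin": 0, "gripper": -1},
    {"dx": 0, "dy": 0, "dz": -25, "spin": 0, "gripper": -1},
    {"dx": 0, "dy": 0, "dz": -22, "spin": 0, "gripper": -1},
    {"dx": 0, "dy": 0, "dz": -17, "spin": 0, "gripper": -1},
    {"dx": 0, "dy": 0, "dz": -9, "spin": 0, "gripper": -1},
    {"dx": 0, "dy": 0, "dz": 0, "spin": 0, "gripper": -1},
    {"dx": 0, "dy": 0, "dz": 0, "spin": 0, "gripper": 1},
    {"dx": 0, "dy": 0, "dz": 0, "spin": 0, "gripper": 1},
    {"dx": 0, "dy": 0, "dz": 0, "spin": 0, "gripper": 1},
    {"dx": 0, "dy": 0, "dz": 0, "spin": 0, "gripper": 1},
    {"dx": 0, "dy": 0, "dz": 0, "spin": 0, "gripper": 1}
  ],
  "force": 50
}}

```text
t: 29.23
eef_pos: [0.4441, -0.09, -0.0268]
orientation: [0.997, 0.082, 0.002, 0.001]
ft_force: [-1.6, 0.4, 6.5]
width: 0.0544
finger_force: 53.1
```

{"fn": "play_rows", "kwargs": {
  "rows": [
    {"dx": 0, "dy": 0, "dz": 0, "spin": 0, "gripper": 1},
    {"dx": 0, "dy": 0, "dz": 0, "spin": 0, "gripper": 1},
    {"dx": 0, "dy": 0, "dz": 0, "spin": 0, "gripper": 1}
  ]
}}

```text
t: 29.48
eef_pos: [0.4441, -0.09, -0.0268]
orientation: [0.997, 0.082, 0.002, 0.001]
ft_force: [-0.9, -0.0, 5.7]
width: 0.0544
finger_force: 53.1
```

{"fn": "play_rows", "kwargs": {
  "rows": [
    {"dx": 0, "dy": 0, "dz": 10, "spin": 0, "gripper": 1},
    {"dx": 0, "dy": 0, "dz": 20, "spin": 0, "gripper": 1},
    {"dx": 0, "dy": 0, "dz": 25, "spin": 0, "gripper": 1},
    {"dx": 0, "dy": 0, "dz": 25, "spin": 0, "gripper": 1},
    {"dx": 0, "dy": 0, "dz": 25, "spin": 0, "gripper": 1},
    {"dx": 0, "dy": 0, "dz": 0, "spin": 0, "gripper": 1}
  ]
}}

```text
t: 29.98
eef_pos: [0.446, -0.0908, 0.0822]
orientation: [0.997, 0.082, 0.005, 0.003]
ft_force: [0.5, -1.4, -0.5]
width: 0.0541
finger_force: 53.7
```

{"fn": "play_rows", "kwargs": {
  "rows": [
    {"dx": 18.5, "dy": 21.7, "dz": 0, "spin": 6.3, "gripper": 1},
    {"dx": 18.5, "dy": 21.7, "dz": 0, "spin": 6.3, "gripper": 1},
    {"dx": 18.5, "dy": 21.7, "dz": 0, "spin": 6.3, "gripper": 1},
    {"dx": 18.5, "dy": 21.7, "dz": 0, "spin": 6.3, "gripper": 1},
    {"dx": 18.5, "dy": 21.7, "dz": 0, "spin": 6.3, "gripper": 1},
    {"dx": 18.5, "dy": 21.7, "dz": 0, "spin": 6.3, "gripper": 1},
    {"dx": 18.5, "dy": 21.7, "dz": 0, "spin": 6.3, "gripper": 1},
    {"dx": 18.5, "dy": 21.7, "dz": 0, "spin": 6.3, "gripper": 1},
    {"dx": 18.5, "dy": 21.7, "dz": 0, "spin": 6.3, "gripper": 1},
    {"dx": 18.5, "dy": 21.7, "dz": 0, "spin": 6.3, "gripper": 1},
    {"dx": 18.5, "dy": 21.7, "dz": 0, "spin": 6.3, "gripper": 1},
    {"dx": 18.5, "dy": 21.7, "dz": 0, "spin": 6.3, "gripper": 1}
  ]
}}

```text
t: 30.98
eef_pos: [0.6641, 0.1724, 0.0752]
orientation: [0.735, 0.678, -0.001, -0.001]
ft_force: [0.2, -1.0, -1.9]
width: 0.0543
finger_force: 53.6
```

{"fn": "play_rows", "kwargs": {
  "rows": [
    {"dx": 0, "dy": 0, "dz": 0, "spin": 0, "gripper": 1},
    {"dx": 0, "dy": 0, "dz": -20, "spin": 0, "gripper": 1},
    {"dx": 0, "dy": 0, "dz": -25, "spin": 0, "gripper": 1},
    {"dx": 0, "dy": 0, "dz": -20, "spin": 0, "gripper": 1},
    {"dx": 0, "dy": 0, "dz": -15, "spin": 0, "gripper": 1},
    {"dx": 0, "dy": 0, "dz": -6, "spin": 0, "gripper": 1},
    {"dx": 0, "dy": 0, "dz": -4, "spin": 0, "gripper": 1},
    {"dx": 0, "dy": 0, "dz": 0, "spin": 0, "gripper": 1},
    {"dx": 0, "dy": 0, "dz": 0, "spin": 0, "gripper": 1}
  ]
}}

```text
t: 31.73
eef_pos: [0.6652, 0.1712, -0.0125]
orientation: [0.737, 0.676, 0.001, 0.001]
ft_force: [0.1, 0.1, -1.8]
width: 0.0544
finger_force: 53.7
```

{"fn": "play_rows", "kwargs": {
  "rows": [
    {"dx": -1, "dy": 0, "dz": -2, "spin": 0, "gripper": 1},
    {"dx": 0, "dy": 0, "dz": -2, "spin": 0, "gripper": 1},
    {"dx": 0, "dy": 0, "dz": -1, "spin": 0, "gripper": 1},
    {"dx": 0, "dy": 0, "dz": 0, "spin": 0, "gripper": 1},
    {"dx": 0, "dy": 0, "dz": 0, "spin": 0, "gripper": 1}
  ]
}}

```text
t: 32.15
eef_pos: [0.6633, 0.1713, -0.0186]
orientation: [0.737, 0.676, 0.0, 0.0]
ft_force: [0.4, 0.3, -1.2]
width: 0.0541
finger_force: 53.7
```

{"fn": "play_rows", "kwargs": {
  "rows": [
    {"dx": 0, "dy": 0, "dz": -1, "spin": 0, "gripper": 1},
    {"dx": 0, "dy": 0, "dz": 0, "spin": 0, "gripper": 1},
    {"dx": 0, "dy": 0, "dz": 0, "spin": 0, "gripper": 1}
  ]
}}

```text
t: 32.4
eef_pos: [0.6636, 0.1712, -0.0188]
orientation: [0.737, 0.676, 0.0, 0.0]
ft_force: [-3.1, -1.7, 5.6]
width: 0.0546
finger_force: 54.4
```

{"fn": "play_rows", "kwargs": {
  "rows": [
    {"dx": 0, "dy": 0, "dz": -0.7, "spin": 0, "gripper": 1},
    {"dx": 0, "dy": 0, "dz": 0, "spin": 0, "gripper": 1},
    {"dx": 0, "dy": 0, "dz": 0, "spin": 0, "gripper": 1}
  ]
}}

```text
t: 32.65
eef_pos: [0.6636, 0.1712, -0.0188]
orientation: [0.737, 0.676, -0.0, 0.0]
ft_force: [-6.2, -1.6, 9.9]
width: 0.0544
finger_force: 54.9
```

Jar is down on the board (−18.8 mm, as predicted). Release and retreat.

{"fn": "play_rows", "kwargs": {
  "rows": [
    {"dx": 0, "dy": 0, "dz": 1, "spin": 0, "gripper": 1},
    {"dx": 0, "dy": 0, "dz": 0, "spin": 0, "gripper": 1},
    {"dx": 0, "dy": 0, "dz": 0, "spin": 0, "gripper": -0.4},
    {"dx": 0, "dy": 0, "dz": 0, "spin": 0, "gripper": -0.7},
    {"dx": 0, "dy": 0, "dz": 0, "spin": 0, "gripper": -1},
    {"dx": 0, "dy": 0, "dz": 0, "spin": 0, "gripper": -1},
    {"dx": 0, "dy": 0, "dz": 0, "spin": 0, "gripper": -1},
    {"dx": 0, "dy": 0, "dz": 15, "spin": 0, "gripper": -1},
    {"dx": 0, "dy": 0, "dz": 25, "spin": 0, "gripper": -1},
    {"dx": 0, "dy": 0, "dz": 30, "spin": 0, "gripper": -1},
    {"dx": 0, "dy": 0, "dz": 35, "spin": 0, "gripper": -1},
    {"dx": 0, "dy": 0, "dz": 35, "spin": 0, "gripper": -1}
  ]
}}

```text
t: 33.65
eef_pos: [0.663, 0.1712, 0.1228]
orientation: [0.737, 0.676, -0.0, -0.0]
ft_force: [0.9, -0.8, 0.8]
width: 0.0857
finger_force: 0.0
```

{"fn": "play_rows", "kwargs": {
  "rows": [
    {"dx": -38, "dy": 0, "dz": 0, "spin": 0, "gripper": -1},
    {"dx": -38, "dy": 0, "dz": 0, "spin": 0, "gripper": -1},
    {"dx": -38, "dy": 0, "dz": 0, "spin": 0, "gripper": -1},
    {"dx": -38, "dy": 0, "dz": 0, "spin": 0, "gripper": -1},
    {"dx": -38, "dy": 0, "dz": 0, "spin": 0, "gripper": -1},
    {"dx": -38, "dy": 0, "dz": 0, "spin": 0, "gripper": -1},
    {"dx": 0, "dy": 0, "dz": 0, "spin": 0, "gripper": -1},
    {"dx": 0, "dy": 0, "dz": 0, "spin": 0, "gripper": -1}
  ]
}}

```text
t: 34.32
eef_pos: [0.4338, 0.1715, 0.1211]
orientation: [0.737, 0.676, 0.0, 0.0]
ft_force: [1.0, -0.2, 0.1]
width: 0.0852
finger_force: 0.0
```

```bash
python3 - <<'E'
from h import *
a=snap('top');s=snap('side');print(arm.get_obs()['eef_pos'])
im=a['color'].astype(int)
def blob(cond,X,r=14):
    u,v=proj(a,X)[0].round().astype(int); m=np.zeros(cond.shape,bool);m[v-r:v+r,u-r:u+r]=cond[v-r:v+r,u-r:u+r]
    n,l,st,c=cv2.connectedComponentsWithStats(m.astype(np.uint8))
    i=1+np.argmax(st[1:,4]); return at(a,[c[i]],X[2])[0].round(4),st[i]
print('jar lid',blob(im.max(2)<95,[.6636,.1712,.078]))
g=(im.max(2)-im.min(2)<28)&(im.max(2)>110)
print('weight',blob(g,[.641,-.1774,.126]))
# jar & weight in side: grey/dark columns at predicted points
si=s['color'].astype(int)
for X in ([.6636,.1712,.078],[.6636,.1712,.03],[.641,-.1774,.136],[.641,-.1774,.096]):
    u,v=proj(s,X)[0].round().astype(int);print(u,v,si[v,u],im[tuple(proj(a,X)[0].round().astype(int)[::-1])])
E
```

```text
[0.43677364 0.17139721 0.12215675]
jar lid (array([0.6624, 0.1685, 0.078 ]), array([195, 174,  16,  16, 190], dtype=int32))
weight (array([ 0.6388, -0.1729,  0.126 ]), array([320, 179,  16,  18, 217], dtype=int32))
236 238 [52 52 51] [71 67 65]
237 252 [199 192 177] [72 72 69]
273 162 [234 227 219] [241 238 233]
273 173 [118 112 107] [230 232 228]
```

Image code finds the jar's black lid and white body at the board centre (within 3 mm), and the steel weight at the large piece's centre (within about 5 mm). The gripper is clear of everything, so I'm handing in.

```bash
python3 -c "
from rig import arm
print(arm.close_job())"
```

```text
the job is handed in; nothing more can be done
None
```

The job is handed in at about 34 s with no verdict returned: both ply pieces are nested on the former, the weight stands centred on the large piece's flat top, and the jar is upright midway between the bins.

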